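Count a tray of nuts into the sample tube and stack the tray

TASK

Lift the clear cover off the full tray, slide open the shutter on the drop counter's hopper, and let every nut from the tray fall through the hopper into the clear tube; then slide the shutter fully shut. Afterwards stack the emptied tray on the empty one, cut corners over cut corners so that its skirt drops down squarely round the lower tray, and seat the cover on top of it in the same way. Pick up and count in any nut that gets dropped, and leave the other things on the bench where they are.

Things in the scene. Friction and masses are not known exactly. Their poses are not given: they have to be found in the camera images.
- tray: Full grey tray, under the cover; loose, 0.16 kg. Skirt 160 (x) x 66 mm, z 0 to 10; body 150 x 56 mm with upright sides from z = 10 to the deck at z = 28 (grip it across the 56 mm), so a 5 mm ledge runs round it at z = 10. Both +x corners are cut at 45 deg (12 mm legs on the body), the -x ones are square. Origin: middle of the 160 x 66 outline, bottom of the skirt; z up.
- tray_deck (a point): Centre of the full tray's deck, 28 mm above the tray's origin, axes as the tray's. In the deck is one row of five pockets 21 x 21 mm, 4 mm deep (floor at tray z = 24), at x = -58, -31, -4, 23, 50 mm, y = 0.
- empty_tray: Empty tray, same shape and axes as the full tray, loose, alone on the bench. Each tray's underside is a recess 6 mm deep, 154 x 60 mm with the same cut corners, that drops over the deck of the tray below with 2 mm play. Seated, the upper origin is 22 mm above the lower one, x axes the same way; end for end it cannot seat.
- cover: Clear hood, 160 (x) x 66 mm outside, 36 high, 3 mm walls, open below, cut corners at +x like the trays. Grey grip rib on top along x: 70 long, 12 wide, z = 36 to 56. Origin: middle of the lower rim. Seated, the rim rests on the tray's ledge with 2 mm play, 10 mm above the tray's origin, x axes the same way. 0.12 kg. Starts on the full tray; may be stood on clear bench meanwhile.
- shutter (a joint): Sliding shutter on the hopper of the drop counter, in m: 0 = fully shut (end stop), 0.094 = fully open (end stop). It slides level along the counter's +y; friction about 1.5 N, the stops are hard, it stays where it is left. It starts shut or up to 12 mm open.
- shutter_knob (a point): Middle of the black upright round knob on the shutter, 16 mm diameter, 27 mm tall, this point 14 mm above the plate's top face and 248 mm above the bench, knob top at 261 mm. Axes as the counter's: y is the opening direction. Shut, it is 30 mm to -y of the hopper's centre; open, 64 mm to +y of it.
- counter: Drop counter, fixed: grey base 45 mm high (x -75 to +75, y -55 to +105 mm), on it an upright clear square tube, a black sensing head, a square steel hopper, and an aluminium post (x -25 to 25, y 68 to 98 mm, up to z = 205). Shutter rails and pulled-out plate reach 147 mm to +y at z = 235 mm. Origin on the bench below the axis of the tube; z up.
- hopper_mouth (a point): Centre of the hopper's rim, 229 mm above the bench. Mouth 86 x 86 mm (along the counter's x and y), rim 100 x 100 mm. Its sides slope in at about 55 deg to a 28 mm square throat 43 mm lower, on the tube's axis. A nut let go over the middle slides down into the tube whichever way round.
- tube_floor (a point): Centre of the floor of the clear tube (28 x 28 mm inside), 45 mm above the bench. The tube runs up 140 mm to the throat; nuts in it lie one above another, their origins within 16 mm of the axis and under 130 mm above this point.
- nut1: Steel high hexagon nut, 17 mm across flats, 19.6 mm across corners, 15 mm high, 24 g, loose. Origin: centre of its lower face, z along the bore; two flats face +y and -y. Starts upright in pocket 1 of the full tray (from its -x end), flats facing roughly along the tray's y, standing 11 mm above the deck. Absent in some runs.
- nut2: Steel high hexagon nut, 17 mm across flats, 19.6 mm across corners, 15 mm high, 24 g, loose. Origin: centre of its lower face, z along the bore; two flats face +y and -y. Starts upright in pocket 2 of the full tray (from its -x end), flats facing roughly along the tray's y, standing 11 mm above the deck. Absent in some runs.
- nut3: Steel high hexagon nut, 17 mm across flats, 19.6 mm across corners, 15 mm high, 24 g, loose. Origin: centre of its lower face, z along the bore; two flats face +y and -y. Starts upright in pocket 3 of the full tray (from its -x end), flats facing roughly along the tray's y, standing 11 mm above the deck. Absent in some runs.
- nut4: Steel high hexagon nut, 17 mm across flats, 19.6 mm across corners, 15 mm high, 24 g, loose. Origin: centre of its lower face, z along the bore; two flats face +y and -y. Starts upright in pocket 4 of the full tray (from its -x end), flats facing roughly along the tray's y, standing 11 mm above the deck. Absent in some runs.
- nut5: Steel high hexagon nut, 17 mm across flats, 19.6 mm across corners, 15 mm high, 24 g, loose. Origin: centre of its lower face, z along the bore; two flats face +y and -y. Starts upright in pocket 5 of the full tray (from its -x end), flats facing roughly along the tray's y, standing 11 mm above the deck. Absent in some runs.
- v_block: Steel V-block, 50 x 45 mm, 40 mm high. A bystander, loose; origin at the middle of its underside. Leave it alone.
- setting_standard: Turned steel setting standard, foot 50 mm diameter, 63 mm high. A bystander, loose; origin at the middle of its underside. Leave it alone.
- ring_gauge: Dark steel ring gauge lying flat, 60 mm diameter, 20 mm high. A bystander, loose; origin at the middle of its underside. Leave it alone.
- carton: Small cardboard carton, 90 x 130 mm, 60 mm high. A bystander, loose; origin at the middle of its underside. Leave it alone.
- pen_cup: Dark steel cup, 72 mm diameter, 95 mm high. A bystander, loose; origin at the middle of its underside. Leave it alone.

How it is judged:
By the outcome, as a careful person would: the job done as asked, in the order asked, and still so for the second after the job is handed in, with the robot touching nothing.
Of nut1, nut2, nut3, nut4, nut5 only 3 to 5 are there at a start; the rules pass over those that are not, and their reading is None.
At some moment in a run one of tray, empty_tray, cover may be knocked a few centimetres aside while the robot is not near it.
Once in a run the grip may slacken for a moment while it holds something.
It also fails if it takes over 210 s, if anything falls off the work surface, if the arm or the gripper's body presses on something with over 40 N, if the wrist force passes 120 N, or if a joint passes its speed limit or range.

ROBOT

A 7-joint arm with a two-finger parallel gripper is mounted at the origin on the work surface. World frame = base frame: x ahead of the robot, y to its left, z up, the work surface at z = 0. Lengths are in m, angles in rad, forces in N, time in s.
With the tool pointing down it reaches from about 0.4 to 0.875 m from the base axis. Payload 6.5 kg.
Tool frame: the origin (TCP) lies on the mounting face of the last link; the fingertips stand 173 mm ahead of it and the grasp point (between the pads) lies 155 mm ahead of it; z points along the fingers, x is the direction in which the jaws open and shut, and the axes are right-handed (so a half turn about z gives the same grasp; the last joint's range is limited). The gripper opens to 85 mm and grips with 20 to 120 N. Pads are 22 mm wide; open, the fingers measure 114 mm over their backs; the gripper's body (76 mm by 85 mm) begins 54 mm behind the grasp point. The pads swing forward as they close: fully open they stand 13 mm farther back than shut.
Start: joints at [-1.334, 0.536, -0.004, 1.538, 0.003, 1.067, -0.071], TCP at [0.194, 0.62, 0.405] pointing down, gripper open.
Joint ranges: [-2.7, 2.7], [-0.37, 2.16], [-1.27, 1.26], [0.24, 2.4], [-1.31, 4.45], [0.19, 1.91], [-2.76, 2.76]. Speed limits (rad/s): [2.39, 2.39, 3.14, 3.14, 3.14, 3.14, 3.14].

INTERFACE

Orientations are given as a rotation vector (axis times angle).
In Python, from workcell import bot gives the robot as it stands.
- The arm moves only by the tool step_arm, never from a script. Its argument "targets" is text: rows parted by semicolons, each of 6 numbers parted by spaces: the shift along the tool's x, y, z in mm, then the turn, a rotation vector about the tool's x, y, z in rad. A call has 1 to 10 rows; each row is the pose to reach, as a shift and turn from the pose measured when the call began, along the tool's axes at that moment; what a row does not reach only later rows make up. A row lasts 1/10 s, in which the tool goes at most 50 mm and 8.59 degrees, less where a joint would pass 70% of its speed; a pose out of reach is approached as far as the arm can. A call with a gripper value outside its range is refused whole. "jaw" is the closure, from 0 (fully open) to 1 (shut), set as the call begins (left out, the last holds). The fingers move at their own pace and stop on an object; "grip_force" is the grip in N (left out, the last holds). Time passes only in rows, so rows that repeat a pose let the fingers close. It gives the time, the measured TCP pose, the force and the opening at its end, in the units of the state.
- bot.get_state(): the state, without advancing time (a new reading comes with each control period).
- bot.snapshot(name): name is "side" or "top"; returns a dict with "img" (420x560x3 uint8, red, green, blue), "z_map" (420x560 float32, m along the optical axis (not along the pixel's ray), 0 where there is no reading), "fx", "fy", "cx", "cy" (pixels), "k1" (the pictures are not rectified: a ray, as slopes to the right and down, at radius r is drawn at 1 + k1 r^2 times it, then the intrinsics apply), "world_from_camera" (4x4, takes a point from camera to world coordinates). Camera axes: x right, y up, looking along -z (the intrinsics and any distortion apply to the point x, -y, -z); pixel columns grow to the right and rows downward; lengths in m; the calibration is good to about 2 mm. A picture is of the moment at which its call begins.
- bot.hand_in(): hands the job in, once; it reports no verdict.
The state is a dict: "time_s": time; "q": joint angles; "qd": joint speeds; "joint_efforts": joint torques, N m; "ee_pos": TCP position; "orientation": TCP orientation; "ft_force": force on the tool from outside, world axes, zero at the start; "torque": the same for the moment, N m; "finger_gap": finger opening in m.
Only numpy, scipy, OpenCV 4.12 (cv2) and the standard library are available. Lean on these libraries where they do the work, as an engineer would, in place of code of your own. Each camera call takes 0.05 s, during which the arm holds its last target.

## Working session

There is one attempt and no reset: what is moved stays moved. The work goes in short steps, Python scripts to look and compute and a tool call to move; the robot and the scene stay as the last step left them, time stands still between calls to the robot, and variables do not carry over. Pictures are saved under pics/ and viewed, and the job is handed in when it is done.

Besides the shell and the picture viewer there is one more tool, called after "Call:" as name(argument=value, ...) on one line, values as JSON. step_arm: Moves the arm, as the interface text tells. Its arguments: {"type":"object","properties":{"targets":{"type":"string"},"jaw":{"type":"number"},"grip_force":{"type":"number"}},"required":["targets"]}

```bash
ls -la; mkdir -p pics
python3 - <<'E'
from workcell import bot
import cv2,numpy as np
np.set_printoptions(precision=4,suppress=True)
print(bot.get_state())
for n in("top","side"):
    s=bot.snapshot(n)
    print(n,s["fx"],s["fy"],s["cx"],s["cy"],s["k1"]);print(s["world_from_camera"])
    cv2.imwrite(f"pics/{n}0.png",s["img"][:,:,::-1])
    np.savez(f"{n}0.npz",**s)
E
```

```text
total 12
drwxr-xr-x  3 agent agent 4096 Dec  7 16:39 .
drwxr-xr-x 23 root  root  4096 Dec  7 16:39 ..
drwxr-xr-x  2 agent agent 4096 Dec  7 16:39 pics
{'time_s': 0.0, 'q': array([-1.3342,  0.5372, -0.0044,  1.5389,  0.0026,  1.0673, -0.0712]), 'qd': array([-0.0011,  0.0013, -0.0017,  0.001 ,  0.0013, -0.    , -0.0009]), 'joint_efforts': array([ -0.0006, -58.3438,   1.0482, -25.9099,   0.0123,   0.0097,
         0.    ]), 'ee_pos': array([0.1937, 0.6201, 0.4038]), 'orientation': array([ 2.53  ,  1.8605, -0.0021]), 'ft_force': array([-0.0414,  0.638 ,  1.1467]), 'torque': array([ 0.0518, -0.0515,  0.0213]), 'finger_gap': 0.08575541864257069}
top 487.1875595777678 487.1875595777678 274.27269717191655 216.398027461864 -0.08302281193796847
[[ 0.0098  0.9967 -0.0809  0.5018]
 [-0.9999  0.0105  0.0072 -0.0089]
 [ 0.008   0.0809  0.9967  1.3763]
 [ 0.      0.      0.      1.    ]]
side 404.1256905399916 404.1256905399916 282.88753628826845 213.0702791948454 -0.09029691459527893
[[ 0.6707  0.4172 -0.6133  0.0406]
 [-0.7417  0.3673 -0.5612 -0.5399]
 [-0.0089  0.8312  0.5558  0.6831]
 [ 0.      0.      0.      1.    ]]
```

View pics/top0.png

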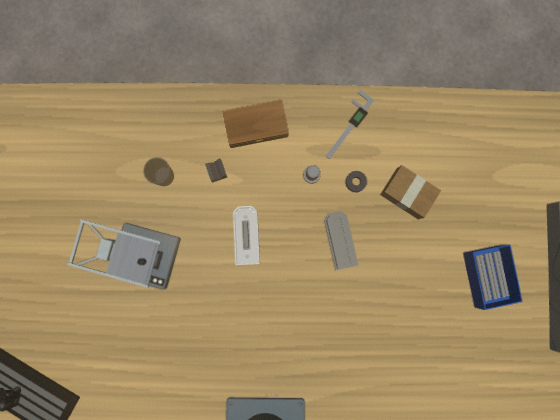

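View pics/side0.png

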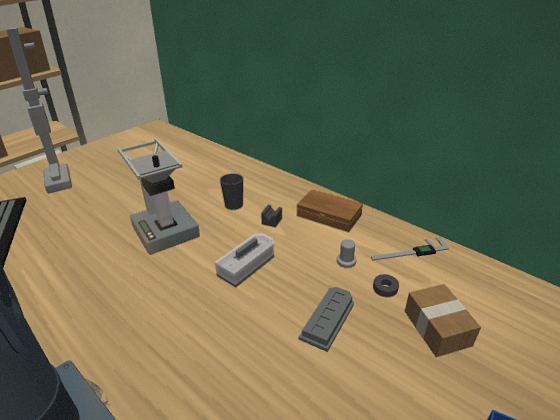

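```bash
cat > h.py <<'E'
import numpy as np,cv2
from scipy.spatial.transform import Rotation as R
np.set_printoptions(precision=4,suppress=True)
from workcell import bot
def snap(n,tag):
    s=bot.snapshot(n); np.savez(f"{n}{tag}.npz",**s); cv2.imwrite(f"pics/{n}{tag}.png",s["img"][:,:,::-1]); return s
def load(n,tag):
    d=np.load(f"{n}{tag}.npz"); return {k:(d[k] if d[k].ndim else float(d[k])) for k in d}
def K(s): return np.array([[s["fx"],0,s["cx"]],[0,s["fy"],s["cy"]],[0,0,1.]])
def rays(s,uv):
    uv=np.asarray(uv,float).reshape(-1,1,2)
    # image radius r = ideal slope radius: drawn=(1+k1 r^2)*slope
    p=cv2.undistortPoints(uv,K(s),np.array([s["k1"],0,0,0,0]),criteria=None) if False else cv2.undistortPointsIter(uv,K(s),np.array([s["k1"],0,0,0.]),np.eye(3),np.eye(3),(3,50,1e-9))
    p=p.reshape(-1,2); return np.c_[p[:,0],-p[:,1],-np.ones(len(p))]
def onplane(s,uv,z):
    d=rays(s,uv)@s["world_from_camera"][:3,:3].T; o=s["world_from_camera"][:3,3]
    t=(z-o[2])/d[:,2]; return o+d*t[:,None]
def cloud(s):
    h,w=s["z_map"].shape; u,v=np.meshgrid(np.arange(w),np.arange(h))
    r=rays(s,np.c_[u.ravel(),v.ravel()])*s["z_map"].ravel()[:,None]
    P=r@s["world_from_camera"][:3,:3].T+s["world_from_camera"][:3,3]
    P[s["z_map"].ravel()<=0]=np.nan
    return P.reshape(h,w,3)
def proj(s,P):
    P=np.asarray(P,float).reshape(-1,3); M=np.linalg.inv(s["world_from_camera"])
    c=P@M[:3,:3].T+M[:3,3]; x=c[:,0]/-c[:,2]; y=-c[:,1]/-c[:,2]; f=1+s["k1"]*(x*x+y*y)
    return np.c_[s["fx"]*x*f+s["cx"],s["fy"]*y*f+s["cy"]]
def crop(s,name,u0,v0,u1,v1,k):
    c=s["img"][v0:v1,u0:u1,::-1]; cv2.imwrite("pics/"+name,cv2.resize(c,None,fx=k,fy=k,interpolation=cv2.INTER_CUBIC))
E
python3 - <<'E'
from h import *
s=load("top","0");t=load("side","0")
crop(s,"c_top_cov.png",210,190,290,280,8)
crop(s,"c_top_ctr.png",60,210,190,300,6)
crop(s,"c_top_emp.png",310,200,370,280,7)
crop(t,"c_side_cov.png",205,225,285,290,8)
crop(t,"c_side_ctr.png",110,135,210,255,5)
P=cloud(s)
for n,(u,v) in dict(bench=(300,300),rib=(246,235),covtop=(241,220),emp=(340,240),plate=(135,245),knob=(141,262),base=(172,250)).items(): print(n,P[v,u])
E
```

```text
bench [ 0.3787 -0.0937 -0.0051]
rib [0.5574 0.0573 0.0624]
covtop [0.5988 0.0722 0.0495]
emp [ 0.5478 -0.2028  0.02  ]
plate [0.5236 0.3091 0.2365]
knob [0.4844 0.2878 0.2587]
base [0.5149 0.2601 0.0446]
```

```bash
cd pics; python3 -c "
import cv2,numpy as np
a=cv2.imread('c_top_cov.png');b=cv2.imread('c_side_cov.png');print(a.shape,b.shape)
"
```

```text
(720, 640, 3) (520, 640, 3)
```

View pics/c_top_cov.png

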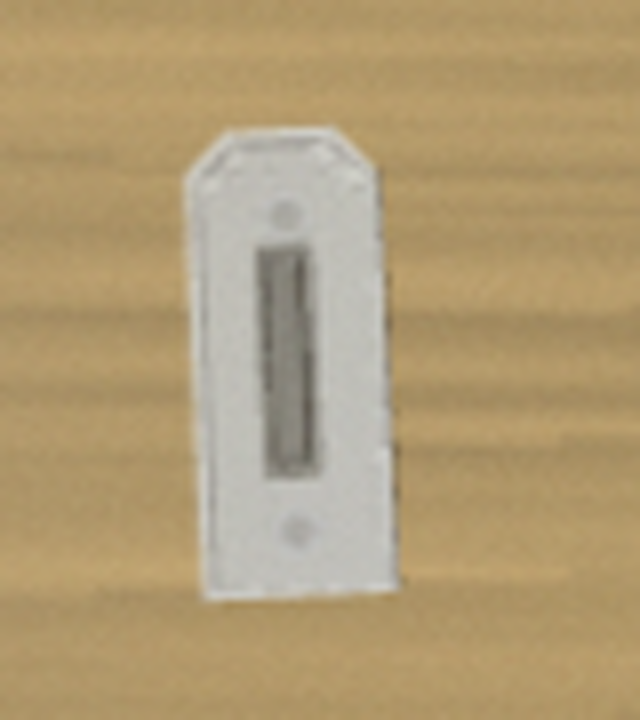

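View pics/c_top_ctr.png

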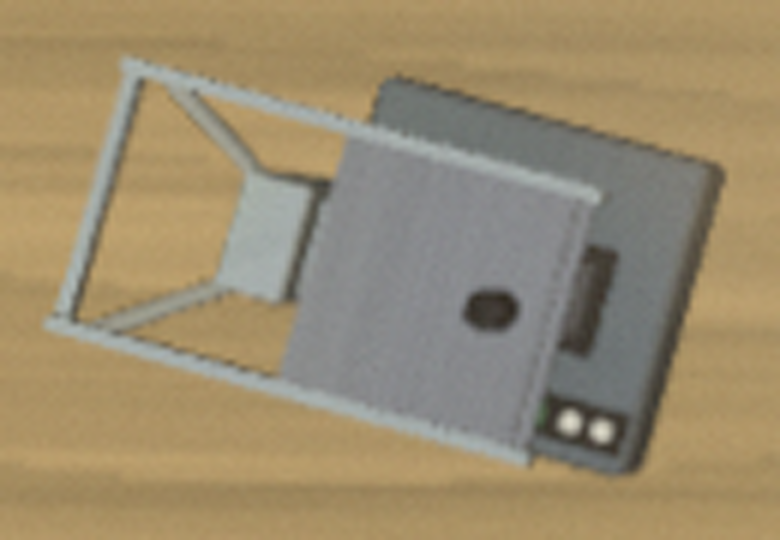

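View pics/c_top_emp.png

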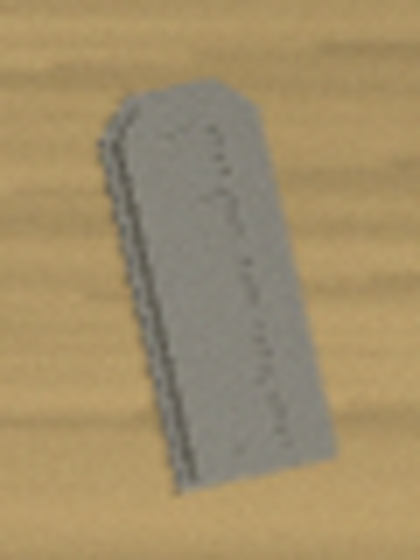

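View pics/c_side_cov.png

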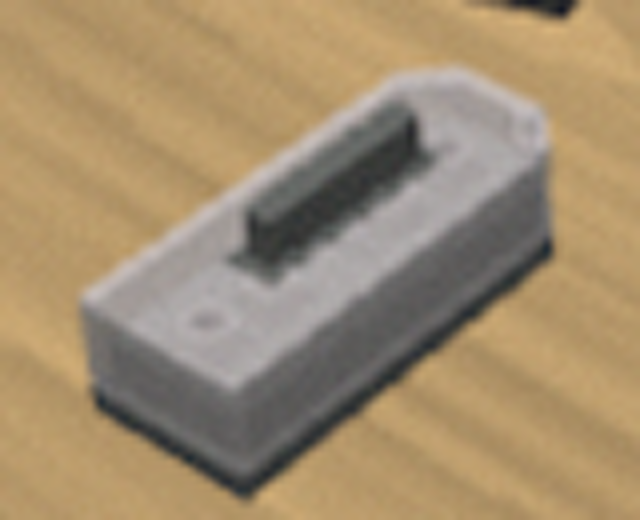

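View pics/c_side_ctr.png

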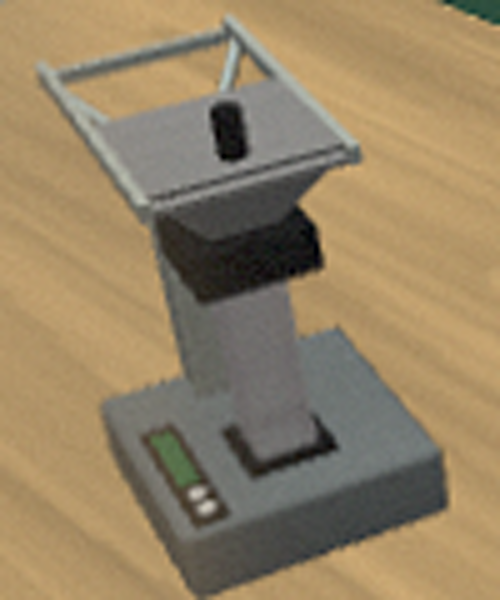

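```bash
cat > fit.py <<'E'
from h import *
from scipy.optimize import least_squares
def outl(L,W,c,z):
    a,b=L/2,W/2
    return np.array([[-a,-b,z],[a-c,-b,z],[a,-b+c,z],[a,b-c,z],[a-c,b,z],[-a,b,z]])
SK=16-0.0
TRAY=np.vstack([outl(.160,.066,.0145,0),outl(.160,.066,.0145,.010),outl(.150,.056,.012,.028)])
COVER=np.vstack([outl(.160,.066,.0145,0),outl(.160,.066,.0145,.036),[[sx*.035,sy*.006,.056] for sx in(-1,1) for sy in(-1,1)]])
COVTRAY=np.vstack([TRAY[:6],COVER+[0,0,.010]])
def place(M,p): # x,y,yaw,z0
    c,s=np.cos(p[2]),np.sin(p[2]); Rm=np.array([[c,-s,0],[s,c,0],[0,0,1]])
    return M@Rm.T+[p[0],p[1],p[3]]
def render(s,Ms,box,k=8):
    u0,v0,u1,v1=box; m=np.zeros(((v1-v0)*k,(u1-u0)*k),np.uint8)
    for P in Ms:
        q=proj(s,P)-[u0,v0]+0.5
        h=cv2.convexHull((q*k*16).astype(np.float32)).astype(np.int32)
        cv2.fillConvexPoly(m,h,255,cv2.LINE_AA,4)
    return cv2.resize(m,(u1-u0,v1-v0),interpolation=cv2.INTER_AREA)/255.
def sat(s):
    im=s["img"].astype(float); return (im[:,:,0]-im[:,:,2])/(im.sum(2)+1)
def fit(s,M,p0,z=0.,pad=8,excl=None):
    q=proj(s,place(M,(*p0,z))); u0,v0=np.floor(q.min(0)-pad).astype(int); u1,v1=np.ceil(q.max(0)+pad).astype(int)
    u0=max(u0,0);v0=max(v0,0);u1=min(u1,560);v1=min(v1,420)
    box=(u0,v0,u1,v1); S=cv2.GaussianBlur(sat(s),(0,0),0.7)[v0:v1,u0:u1]
    bg=cv2.medianBlur((S*1000).clip(0,255).astype(np.uint8),3)/1000.
    r0=render(s,[place(M,(*p0,z))],box)
    out=np.median(S[r0<.01]); inn=np.median(S[r0>.99]); A=((out-S)/(out-inn)).clip(-.2,1.2)
    w=np.ones_like(A)
    def f(d):
        p=(p0[0]+d[0]/1e3,p0[1]+d[1]/1e3,p0[2]+d[2]/1e2)
        r=cv2.GaussianBlur(render(s,[place(M,(*p,z))],box),(0,0),0.9)
        return ((r-A)*w).ravel()
    best=None
    d=np.zeros(3)
    for st in (3.,1.,.3):
        rr=least_squares(f,d,diff_step=None,x_scale=1,method='trf',loss='soft_l1',f_scale=.3,jac=lambda x:np.stack([(f(x+st*e)-f(x-st*e))/(2*st) for e in np.eye(3)],1))
        d=rr.x
    return np.array([p0[0]+d[0]/1e3,p0[1]+d[1]/1e3,p0[2]+d[2]/1e2]),rr.cost,A,box
def overlay(s,name,Ms,box,k=8):
    u0,v0,u1,v1=box; c=cv2.resize(s["img"][v0:v1,u0:u1,::-1],None,fx=k,fy=k,interpolation=cv2.INTER_CUBIC)
    for P in Ms:
        q=((proj(s,P)-[u0,v0]+.5)*k).round().astype(np.int32)
        for i in range(0,len(q)-len(q)%6,6): cv2.polylines(c,[q[i:i+6]],True,(0,0,255),1)
        for x in q[len(q)-len(q)%6:]: cv2.circle(c,tuple(int(t) for t in x),2,(0,255,0),-1)
    cv2.imwrite("pics/"+name,c)
E
python3 - <<'E'
from fit import *
for n in("top","side"):
    s=load(n,"0")
    P=cloud(s); b=P[np.abs(P[:,:,2])<.02]; print(n,"bench med z",np.nanmedian(b[(b[:,0]>.4)&(b[:,0]<.8)&(np.abs(b[:,1])<.3)][:,2]))
    a=fit(s,COVTRAY,(.56,.06,0.03)); print(n,"cov",a[0],a[1]); overlay(s,n+"_ov_cov.png",[place(COVTRAY,(*a[0],0))],a[3])
    a=fit(s,TRAY,(.548,-.20,0.15)); print(n,"emp",a[0],a[1]); overlay(s,n+"_ov_emp.png",[place(TRAY,(*a[0],0))],a[3])
E
cd pics; python3 -c "
import cv2,numpy as np
L=[cv2.imread(f) for f in('top_ov_cov.png','side_ov_cov.png','top_ov_emp.png','side_ov_emp.png')]
L=[cv2.resize(a,(390,290*a.shape[0]//a.shape[0])) if 0 else a for a in L]
L=[cv2.resize(a,None,fx=min(400/a.shape[1],300/a.shape[0]),fy=min(400/a.shape[1],300/a.shape[0])) for a in L]
L=[cv2.copyMakeBorder(a,0,300-a.shape[0],0,400-a.shape[1],0) for a in L]
cv2.imwrite('m1.png',np.vstack([np.hstack(L[:2]),np.hstack(L[2:])]))"
```

```text
top bench med z -3.628813547473797e-05
top cov [0.5589 0.0595 0.0598] 2.062082685166672
top emp [ 0.5497 -0.205   0.227 ] 1.5096238708043122
side bench med z -0.0005063213876007611
side cov [0.5593 0.0591 0.0687] 9.653669809841102
side emp [ 0.5497 -0.2051  0.2329] 4.076789232280333
```

View pics/m1.png

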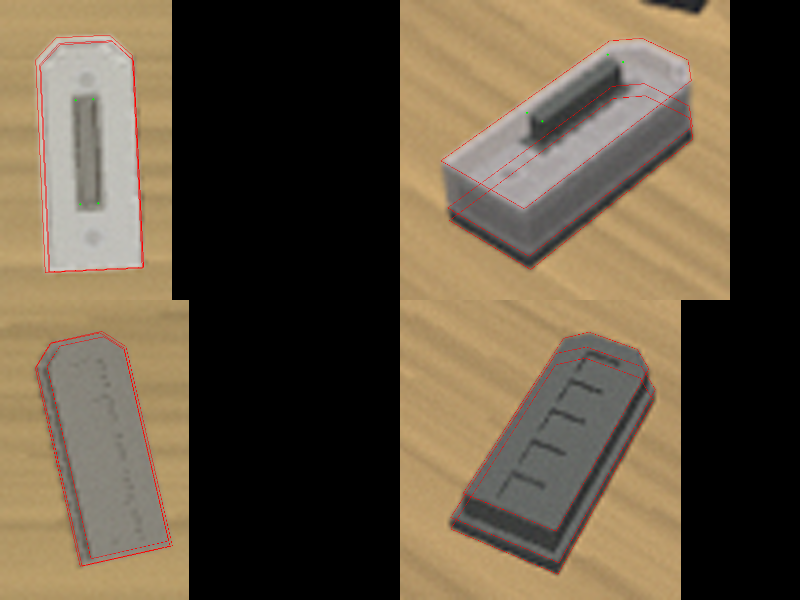

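Run:
```python
from fit import *
for n in("top","side"):
    s=load(n,"0");P=cloud(s).reshape(-1,3)
    near=(P[:,0]>.3)&(P[:,0]<.7)&(P[:,1]>.1)&(P[:,1]<.55)
    for lo,hi in((.222,.247),(.037,.053),(.252,.27)):
        Q=P[near&(P[:,2]>lo)&(P[:,2]<hi)][:, :2]
        r=cv2.minAreaRect((Q*1000).astype(np.float32)); print(n,lo,len(Q),r, np.median(Q,0))
        print(cv2.boxPoints(r))
```

```text
top 0.222 2423 ((504.6307373046875, 360.870849609375), (201.94422912597656, 111.55968475341797), 75.39997100830078) [0.4956 0.3257]
[[425.2    277.2196]
 [533.1573 249.0988]
 [584.0614 444.5221]
 [476.1041 472.6429]]
top 0.037 1227 ((545.7581787109375, 319.809326171875), (279.22216796875, 144.8417510986328), 13.928338050842285) [0.5172 0.2914]
[[392.8197 356.4953]
 [427.6843 215.9123]
 [698.6967 283.1233]
 [663.832  423.7064]]
top 0.252 42 ((484.40625, 287.0335693359375), (13.742785453796387, 13.90987491607666), 1.0157936811447144) [0.4844 0.2873]
[[477.4127 293.8656]
 [477.6592 279.9579]
 [491.3998 280.2015]
 [491.1533 294.1093]]
side 0.222 1113 ((503.7509765625, 360.1259765625), (203.69276428222656, 113.8228988647461), 75.47701263427734) [0.4876 0.3155]
[[423.1182 275.8055]
 [533.3041 247.2623]
 [584.3838 444.4465]
 [474.1979 472.9897]]
side 0.037 1447 ((562.9600219726562, 320.020263671875), (161.87232971191406, 285.1838684082031), 75.42204284667969) [0.4791 0.3112]
[[404.5873 277.5797]
 [680.59   205.7998]
 [721.3328 362.4608]
 [445.3301 434.2407]]
side 0.252 35 ((485.2260437011719, 286.7618408203125), (14.263075828552246, 12.500104904174805), 8.52389907836914) [0.4842 0.2847]
[[477.2469 291.8858]
 [479.0997 279.5238]
 [493.2052 281.6378]
 [491.3524 293.9999]]
```

```bash
cat > mv.py <<'E'
from h import *
def RT(phi): # phi deg: direction of tool x in world, tool z down
    c,s=np.cos(np.radians(phi)),np.sin(np.radians(phi)); return np.array([[c,s,0],[s,-c,0],[0,0,-1.]])
def cur():
    st=bot.get_state(); Rm=R.from_rotvec(st["orientation"]).as_matrix(); return np.array(st["ee_pos"]),Rm,st
def show():
    p,Rm,st=cur(); print("t %.2f"%st["time_s"],"tcp",p*1000,"phi %.1f"%np.degrees(np.arctan2(Rm[1,0],Rm[0,0])),"tilt",Rm[:2,2],"F",st["ft_force"],"gap %.1f"%(st["finger_gap"]*1000),"q",st["q"])
def rows(wps,vmax=45,amax=7.5,per=10):
    """wps: list of (x,y,z mm TCP, phi deg[, step mm]); prints rows chunked"""
    p0,R0,st=cur(); show()
    pos=p0*1000; phi=np.degrees(np.arctan2(R0[1,0],R0[0,0])); out=[]
    for w in wps:
        t=np.array(w[:3],float); f=w[3]; v=w[4] if len(w)>4 else vmax
        df=(f-phi+180)%360-180
        n=max(1,int(np.ceil(max(np.linalg.norm(t-pos)/v,abs(df)/amax))))
        for i in range(1,n+1):
            q=pos+(t-pos)*i/n; g=phi+df*i/n
            d=R0.T@(q-p0*1000); rv=R.from_matrix(R0.T@RT(g)).as_rotvec()
            out.append(" ".join(f"{x:.1f}" if k<3 else f"{x:.3f}" for k,x in enumerate([*d,*rv])))
        pos=t;phi=f
    print(len(out),"rows"); 
    for i in range(0,len(out),per): print("; ".join(out[i:i+per]))
    if len(out)>per: print("(later chunks invalid; re-plan)")
def way(wps,n): rows(wps)
E
python3 - <<'E'
from mv import *
rows([(300,480,520,80),(559,59,420,93.7)])
E
```

```text
t 0.10 tcp [193.7374 620.1506 403.893 ] phi 72.7 tilt [-0.0003 -0.0016] F [ 0.559   0.3391 -0.3838] gap 85.4 q [-1.3342  0.5371 -0.0045  1.5387  0.0026  1.0673 -0.0712]
17 rows
-20.5 28.6 -23.2 0.000 0.002 -0.026; -40.9 57.3 -46.4 0.000 0.002 -0.051; -61.4 85.9 -69.6 0.000 0.002 -0.077; -81.8 114.6 -92.7 0.000 0.002 -0.103; -102.3 143.2 -115.9 0.000 0.002 -0.128; -129.3 174.3 -107.5 0.000 0.002 -0.148; -156.4 205.3 -99.2 -0.000 0.002 -0.168; -183.4 236.4 -90.8 -0.000 0.002 -0.188; -210.4 267.5 -82.4 -0.000 0.002 -0.208; -237.5 298.5 -74.0 -0.000 0.002 -0.228
-264.5 329.6 -65.6 -0.000 0.002 -0.248; -291.6 360.6 -57.3 -0.000 0.002 -0.268; -318.6 391.7 -48.9 -0.000 0.002 -0.288; -345.6 422.8 -40.5 -0.000 0.002 -0.308; -372.7 453.8 -32.1 -0.000 0.002 -0.327; -399.7 484.9 -23.7 -0.000 0.002 -0.347; -426.8 515.9 -15.4 -0.000 0.002 -0.367
(later chunks invalid; re-plan)
```

Call:
step_arm(targets="-20 29 -23 0 0.002 -0.026; -41 57 -46 0 0.002 -0.051; -61 86 -70 0 0.002 -0.077; -82 115 -93 0 0.002 -0.103; -102 143 -116 0 0.002 -0.128; -129 174 -108 0 0.002 -0.148; -156 205 -99 0 0.002 -0.168; -183 236 -91 0 0.002 -0.188; -210 268 -82 0 0.002 -0.208; -238 299 -74 0 0.002 -0.228", jaw=0.3)

```text
time_s: 1.1
ee_pos: [0.4088, 0.3023, 0.4777]
orientation: [-2.302, -2.138, 0.0]
ft_force: [-0.0, -0.3, 0.1]
finger_gap: 0.0596
```

Run:
```python
from mv import *
rows([(559,59,300,93.7)])
```

```text
t 1.10 tcp [408.7505 302.2603 477.7057] phi 85.8 tilt [-0.0003  0.0001] F [-0.0139 -0.2735  0.0575] gap 59.6 q [-0.8187  0.2144  0.1097  1.8278 -0.0264  1.1009  0.7974]
8 rows
-28.9 21.0 22.2 -0.000 -0.000 -0.017; -57.9 42.0 44.4 -0.000 -0.000 -0.035; -86.8 62.9 66.6 -0.000 -0.000 -0.052; -115.8 83.9 88.8 -0.000 -0.000 -0.069; -144.7 104.9 111.0 -0.000 -0.000 -0.087; -173.6 125.9 133.2 -0.000 -0.000 -0.104; -202.6 146.9 155.4 -0.000 -0.000 -0.121; -231.5 167.8 177.6 -0.000 -0.000 -0.138
```

Call:
step_arm(targets="-29 21 0 0 0 -0.02; -58 42 0 0 0 -0.035; -87 63 0 0 0 -0.05; -116 84 10 0 0 -0.07; -145 105 35 0 0 -0.087; -174 126 70 0 0 -0.104; -203 147 110 0 0 -0.12; -231.5 168 150 0 0 -0.138; -231.5 168 178 0 0 -0.138; -231.5 168 178 0 0 -0.138", jaw=0.4)

```text
time_s: 2.1
ee_pos: [0.5574, 0.0574, 0.2953]
orientation: [-2.149, -2.285, 0.012]
ft_force: [-0.8, 0.3, 0.4]
finger_gap: 0.051
```

Run:
```python
from mv import *
s=snap("side","1"); rows([(559,59,223,93.7,30)])
crop(s,"s1.png",180,130,320,310,4)
```

```text
t 2.15 tcp [558.1545  58.7316 297.9185] phi 93.6 tilt [-0.0055 -0.0008] F [ 0.5771  0.678  -0.9164] gap 51.2 q [-0.3403  0.5343  0.2044  1.8666 -0.1506  0.7611  1.5803]
3 rows
0.1 0.4 25.0 -0.005 0.000 -0.000; 0.2 0.8 49.9 -0.005 0.000 -0.001; 0.2 1.3 74.9 -0.005 0.000 -0.001
```

View pics/s1.png

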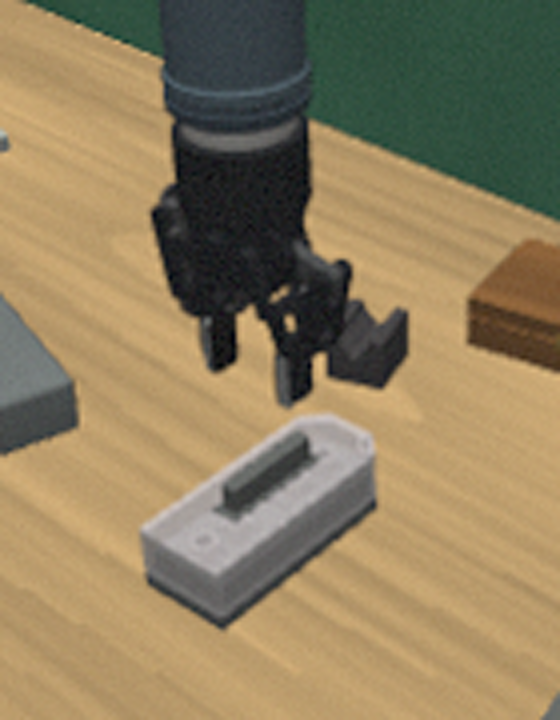

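Call:
step_arm(targets="0 0.5 30 -0.005 0 0; 0 1 52 -0.005 0 0; 0 1 66 -0.005 0 0; 0 1 74 -0.005 0 0; 0 1 74 -0.005 0 0")

```text
time_s: 2.65
ee_pos: [0.5588, 0.0593, 0.2242]
orientation: [-2.149, -2.291, 0.001]
ft_force: [-0.3, 0.3, 0.4]
finger_gap: 0.0512
```

Call:
step_arm(targets="0 0 0 0 0 0; 0 0 0 0 0 0; 0 0 0 0 0 0; 0 0 0 0 0 0; 0 0 0 0 0 0; 0 0 0 0 0 0; 0 0 0 0 0 0", jaw=1, grip_force=40)

```text
time_s: 3.35
ee_pos: [0.5593, 0.0594, 0.2252]
orientation: [2.149, 2.291, 0.002]
ft_force: [-0.9, -0.0, 5.5]
finger_gap: 0.0105
```

Run:
```python
from mv import *
rows([(559,59,300,93.7,20)])
```

```text
t 3.35 tcp [559.3207  59.4196 225.2287] phi 93.7 tilt [0.0011 0.0003] F [-0.9342 -0.0364  5.4835] gap 10.5 q [-0.3164  0.6516  0.173   1.8901 -0.1824  0.6139  1.6061]
4 rows
-0.1 -0.1 -18.7 0.001 -0.000 -0.000; -0.2 -0.1 -37.4 0.001 -0.000 -0.000; -0.3 -0.2 -56.1 0.001 -0.000 -0.000; -0.4 -0.3 -74.8 0.001 -0.000 -0.001
```

Call:
step_arm(targets="0 0 -3 0 0 0; 0 0 -10 0 0 0; 0 0 -20 0 0 0; 0 0 -32 0 0 0; 0 0 -46 0 0 0; 0 0 -62 0 0 0; 0 0 -80 0 0 0; 0 0 -80 0 0 0")

```text
time_s: 4.15
ee_pos: [0.5604, 0.0594, 0.3083]
orientation: [2.147, 2.289, 0.008]
ft_force: [1.3, -0.6, -0.6]
finger_gap: 0.011
```

Run:
```python
from mv import *
show()
s=snap("side","2"); t=snap("top","2")
a=s["img"][150:310,180:380,::-1]; b=t["img"][180:290,200:380,::-1]
a=cv2.resize(a,None,fx=4,fy=4,interpolation=cv2.INTER_CUBIC); cv2.imwrite("pics/s2.png",a);
```

```text
t 4.15 tcp [560.3596  59.402  308.3226] phi 93.7 tilt [0.0064 0.0013] F [ 1.3386 -0.6355 -0.5501] gap 11.0 q [-0.3448  0.5193  0.2094  1.8603 -0.149   0.7705  1.579 ]
```

View pics/s2.png

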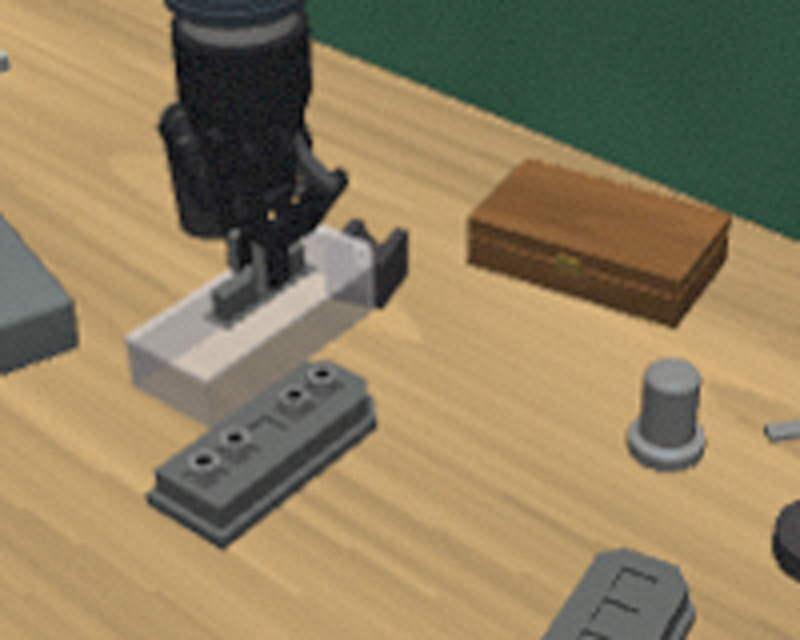

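Run:
```python
from mv import *
rows([(450,-75,308,93.7,35),(450,-75,222,93.7,30),(450,-75,216.5,93.7,4)])
```

```text
t 4.25 tcp [559.2564  59.4572 305.7332] phi 93.7 tilt [0.0022 0.0006] F [ 0.0876  0.0813 -1.0434] gap 10.9 q [-0.3445  0.5225  0.2084  1.8628 -0.1494  0.769   1.5792]
10 rows
-25.4 -23.5 -0.5 0.002 -0.001 -0.000; -50.9 -47.1 -1.0 0.002 -0.001 -0.000; -76.3 -70.6 -1.6 0.002 -0.001 -0.000; -101.7 -94.1 -2.1 0.002 -0.001 -0.000; -127.2 -117.6 -2.6 0.002 -0.001 -0.000; -127.2 -117.7 26.1 0.002 -0.001 -0.000; -127.2 -117.8 54.7 0.002 -0.001 -0.000; -127.2 -117.8 83.4 0.002 -0.001 -0.000; -127.2 -117.8 86.2 0.002 -0.001 -0.000; -127.2 -117.8 88.9 0.002 -0.001 -0.000
```

Call:
step_arm(targets="-20 -18 0 0 0 0; -48 -44 0 0 0 0; -80 -74 0 0 0 0; -108 -100 5 0 0 0; -127 -118 25 0 0 0; -127 -118 50 0 0 0; -127 -118 70 0 0 0; -127 -118 82 0 0 0; -127 -118 86 0 0 0; -127 -118 86 0 0 0")

```text
time_s: 5.25
ee_pos: [0.4498, -0.0747, 0.219]
orientation: [2.149, 2.291, 0.002]
ft_force: [-0.2, -1.6, -0.3]
finger_gap: 0.0108
```

Call:
step_arm(targets="0 0 1 0 0 0; 0 0 2 0 0 0; 0 0 3 0 0 0; 0 0 3 0 0 0")

```text
time_s: 5.65
ee_pos: [0.4499, -0.0746, 0.2163]
orientation: [2.148, 2.291, 0.003]
ft_force: [0.0, 0.9, -2.0]
finger_gap: 0.0108
```

Call:
step_arm(targets="0 0 1 0 0 0; 0 0 1 0 0 0; 0 0 1 0 0 0; 0 0 1 0 0 0; 0 0 1 0 0 0", jaw=0.45)

```text
time_s: 6.15
ee_pos: [0.4499, -0.0746, 0.2153]
orientation: [2.148, 2.291, 0.003]
ft_force: [0.2, 0.0, -0.0]
finger_gap: 0.047
```

Call:
step_arm(targets="0 0 -15 0 0 0; 0 0 -45 0 0 0; 0 0 -85 0 0 0; 0 0 -125 0 0 0; 0 0 -165 0 0 0; 0 0 -205 0 0 0")

```text
time_s: 6.75
ee_pos: [0.4491, -0.0748, 0.422]
orientation: [2.148, 2.291, 0.003]
ft_force: [0.6, -0.3, 0.1]
finger_gap: 0.0471
```

Run:
```python
from fit import *
from mv import *
for n in("side",):
    s=snap(n,"3")
    for nm,M,p in(("tray",TRAY,(.559,.059,.064)),("cov",COVER,(.45,-.075,.064)),("emp",TRAY,(.55,-.205,.23))):
        a=fit(s,M,p); print(n,nm,a[0],a[1])
# counter
C=np.array([.4924,.3150]); ey=np.array([.252,.968]); print("knob shut", C-.030*ey)
rows([(430,100,420,84),(484.3,286.8,450,75.4)])
```

```text
side tray [0.5593 0.059  0.0704] 83.83810921097182
side cov [ 0.4504 -0.0731  0.0655] 125.69924041673286
side emp [ 0.5497 -0.2051  0.233 ] 3.9844286531087514
knob shut [0.4848 0.286 ]
t 6.80 tcp [451.0968 -75.4414 427.8529] phi 93.6 tilt [0.0114 0.0007] F [ 2.8661 -1.0965  5.4837] gap 47.0 q [-0.1826  0.1719  0.2816  2.019  -0.0608  0.947   1.7645]
9 rows
44.1 -2.5 1.9 0.011 -0.000 0.042; 88.2 -5.0 3.9 0.011 -0.000 0.084; 132.3 -7.5 5.8 0.011 -0.001 0.126; 176.4 -10.0 7.7 0.011 -0.001 0.168; 213.0 3.3 1.9 0.011 -0.001 0.198; 249.6 16.6 -4.0 0.011 -0.001 0.228; 286.2 29.9 -9.8 0.011 -0.001 0.258; 322.8 43.1 -15.7 0.011 -0.002 0.288; 359.4 56.4 -21.5 0.011 -0.002 0.318
```

View pics/side3.png

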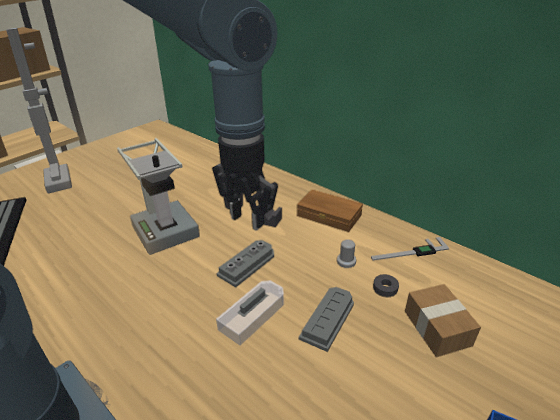

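Call:
step_arm(targets="30 -2 -5 0.011 0 0.03; 70 -4 -15 0.011 0 0.07; 115 -6 -25 0.011 0 0.11; 160 -8 -35 0.011 0 0.155; 203 0 -40 0.011 0 0.19; 246 15 -40 0.011 0 0.225; 286 30 -40 0.011 0 0.258; 323 43 -40 0.011 0 0.288; 350 53 -40 0.011 0 0.31; 359.5 56.5 -40 0.011 0 0.318")

```text
time_s: 7.8
ee_pos: [0.4839, 0.2901, 0.4677]
orientation: [-2.48, -1.924, -0.002]
ft_force: [-0.6, -0.7, -0.7]
finger_gap: 0.0471
```

Run:
```python
from mv import *
rows([(484.3,286.8,440,75.4,30),(484.3,286.8,418,75.4,10)])
```

```text
t 7.80 tcp [483.8951 290.0655 467.7422] phi 75.6 tilt [-0.0003  0.0027] F [-0.6112 -0.6609 -0.69  ] gap 47.1 q [-0.6697  0.3254  0.0643  1.7036 -0.0255  1.1121  0.7222]
4 rows
-3.1 1.2 27.7 -0.001 -0.002 0.004; -3.2 1.2 35.1 -0.001 -0.002 0.004; -3.2 1.2 42.4 -0.001 -0.002 0.004; -3.2 1.3 49.7 -0.001 -0.002 0.004
```

Call:
step_arm(targets="-3 1 5 -0.001 -0.002 0.004; -3 1 15 -0.001 -0.002 0.004; -3 1 25 -0.001 -0.002 0.004; -3 1 35 -0.001 -0.002 0.004; -3 1 43 -0.001 -0.002 0.004; -3 1 50 -0.001 -0.002 0.004; -3 1 50 -0.001 -0.002 0.004")

```text
time_s: 8.5
ee_pos: [0.4838, 0.2867, 0.4166]
orientation: [-2.486, -1.92, 0.002]
ft_force: [-0.1, -0.6, 0.0]
finger_gap: 0.0473
```

Call:
step_arm(targets="0 0 0 0 0 0; 0 0 0 0 0 0; 0 0 0 0 0 0; 0 0 0 0 0 0; 0 0 0 0 0 0", jaw=1, grip_force=30)

```text
time_s: 9.0
ee_pos: [0.4839, 0.2869, 0.4171]
orientation: [-2.486, -1.92, 0.001]
ft_force: [-0.1, 0.7, 2.3]
finger_gap: 0.0145
```

Run:
```python
from mv import *
s=snap("side","4"); crop(s,"s4.png",90,60,230,200,4); show()
```

```text
t 9.05 tcp [483.9441 286.9175 417.0685] phi 75.4 tilt [-0.0006  0.0001] F [-0.8439  1.489   2.6538] gap 14.2 q [-0.664   0.3731  0.0627  1.7652 -0.0276  1.0045  0.7249]
```

View pics/s4.png

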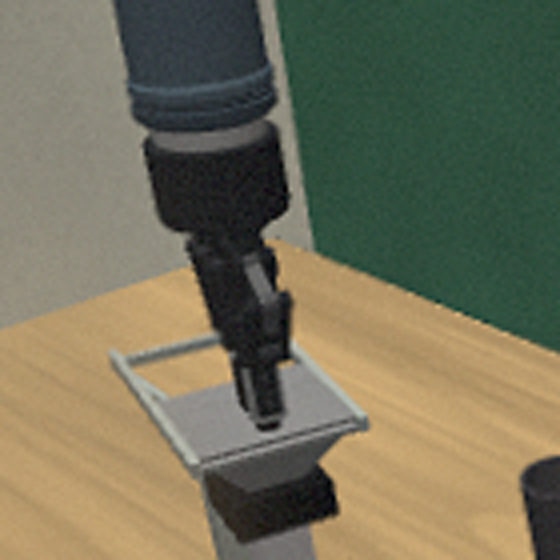

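Call:
step_arm(targets="4 0 0 0 0 0; 12 0 0 0 0 0; 24 0 0 0 0 0; 38 0 0 0 0 0; 52 0 0 0 0 0; 64 0 0 0 0 0; 73 0 0 0 0 0; 79 0 0 0 0 0; 80 0 0 0 0 0; 80 0 0 0 0 0")

```text
time_s: 10.05
ee_pos: [0.5041, 0.3649, 0.4171]
orientation: [-2.485, -1.92, -0.001]
ft_force: [0.0, 2.3, 2.0]
finger_gap: 0.0146
```

Call:
step_arm(targets="3 0 0 0 0 0; 6 0 0 0 0 0; 8 0 0 0 0 0; 10 0 0 0 0 0; 10 0 0 0 0 0")

```text
time_s: 10.55
ee_pos: [0.5067, 0.3748, 0.4171]
orientation: [-2.485, -1.921, -0.001]
ft_force: [-1.5, -0.0, 3.3]
finger_gap: 0.0146
```

Call:
step_arm(targets="2 0 0 0 0 0; 3 0 0 0 0 0; 3 0 0 0 0 0")

```text
time_s: 10.85
ee_pos: [0.5074, 0.3769, 0.417]
orientation: [-2.486, -1.921, 0.002]
ft_force: [-3.3, -4.6, 5.8]
finger_gap: 0.0149
```

Call:
step_arm(targets="-3 0 0 0 0 0; -3 0 0 0 0 0; -3 0 0 0 0 0; -3 0 0 0 0 0", jaw=0.6)

```text
time_s: 11.25
ee_pos: [0.5066, 0.3741, 0.4169]
orientation: [-2.486, -1.921, 0.002]
ft_force: [-0.3, 0.5, 0.2]
finger_gap: 0.0343
```

Call:
step_arm(targets="0 0 -8 0 0 0; 0 0 -25 0 0 0; 0 0 -50 0 0 0; 0 0 -70 0 0 0")

```text
time_s: 11.65
ee_pos: [0.5068, 0.3743, 0.4888]
orientation: [-2.486, -1.921, -0.0]
ft_force: [0.1, 0.6, 1.4]
finger_gap: 0.034
```

Run:
```python
from fit import *
from mv import *
t=snap("top","5"); s=snap("side","5")
a=fit(t,TRAY,(.559,.059,.064)); print(a[0],a[1]); b=fit(s,TRAY,(.559,.059,.066)); print(b[0],b[1]);
m=(a[0]+b[0])/2; 
for i,x in enumerate((-58,-31,-4,23,50)):
    print(i+1,m[:2]*1000+x*np.array([np.cos(m[2]),np.sin(m[2])]))
print(90+np.degrees(m[2]))
crop(t,"t5.png",60,190,310,300,3)
rows([(522,230,487,84),(501,55,400,93.9),(501,55,300,93.9)])
```

```text
[0.559  0.0592 0.0611] 2.356785058880475
[0.5594 0.0589 0.0714] 83.68728946504791
1 [501.3295  55.218 ]
2 [528.2703  57.0047]
3 [555.2112  58.7914]
4 [582.152   60.5781]
5 [609.0928  62.3648]
93.79423453712502
t 11.75 tcp [507.3791 374.6979 490.8073] phi 75.4 tilt [0.0038 0.0038] F [0.6278 0.7903 0.293 ] gap 34.0 q [-0.7478  0.4283  0.0572  1.498  -0.0259  1.2107  0.6289]
12 rows
-34.1 12.7 0.8 0.003 -0.005 -0.038; -68.2 25.3 1.7 0.003 -0.005 -0.075; -102.3 38.0 2.5 0.003 -0.004 -0.113; -136.3 50.7 3.3 0.003 -0.004 -0.150; -171.3 55.4 20.6 0.003 -0.004 -0.185; -206.4 60.1 37.8 0.003 -0.004 -0.220; -241.4 64.8 55.1 0.003 -0.004 -0.254; -276.4 69.5 72.3 0.003 -0.004 -0.289; -311.4 74.3 89.6 0.003 -0.004 -0.323; -311.5 74.2 122.9 0.003 -0.004 -0.323
-311.7 74.1 156.2 0.003 -0.004 -0.323; -311.8 74.0 189.6 0.003 -0.004 -0.323
(later chunks invalid; re-plan)
```

View pics/t5.png

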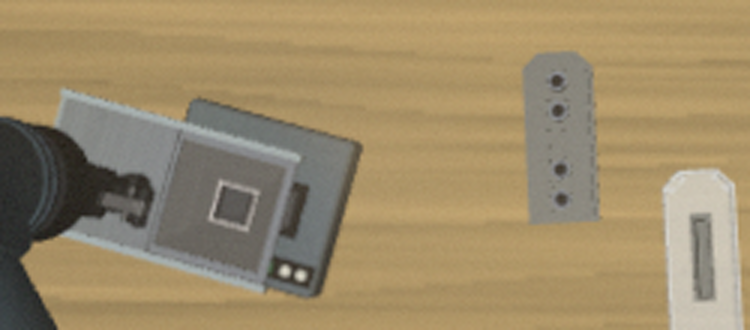

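Call:
step_arm(targets="-34 13 0 0.003 -0.005 -0.038; -70 26 0 0.003 -0.004 -0.075; -110 40 0 0.003 -0.004 -0.113; -148 52 3 0.003 -0.004 -0.15; -185 58 15 0.003 -0.004 -0.19; -222 62 38 0.003 -0.004 -0.23; -255 66 65 0.003 -0.004 -0.27; -285 71 95 0.003 -0.004 -0.3; -308 74 130 0.003 -0.004 -0.32; -312 74 165 0.003 -0.004 -0.323")

```text
time_s: 12.75
ee_pos: [0.5003, 0.0513, 0.3234]
orientation: [2.148, 2.29, -0.001]
ft_force: [0.4, 0.1, 0.1]
finger_gap: 0.0345
```

Run:
```python
from fit import *
from mv import *
t=load("top","5")
g=cv2.cvtColor(t["img"],cv2.COLOR_RGB2GRAY).astype(float)
for x,y in((501.3,55.2),(528.3,57),(582.2,60.6),(609.1,62.4)):
    u,v=proj(t,[[x/1000,y/1000,.039]])[0]; ui,vi=int(round(u)),int(round(v))
    w=g[vi-5:vi+6,ui-4:ui+5]; k=np.clip(75-w,0,None); yy,xx=np.mgrid[vi-5:vi+6,ui-4:ui+5]
    c=(xx*k).sum()/k.sum(),(yy*k).sum()/k.sum(); print((u,v),c,onplane(t,[c],.037)*1000, k.sum())
rows([(501.5,55.2,260,93.8),(501.5,55.2,206,93.8,20)])
```

```text
(np.float64(246.91909490244697), np.float64(255.8530844898212)) (np.float64(246.5142857142857), np.float64(255.57142857142858)) [[502.0578  56.4161  37.    ]] 35.0
(np.float64(246.39765089204852), np.float64(245.97305689227468)) (np.float64(246.19607843137254), np.float64(245.7843137254902)) [[528.8513  57.6591  37.    ]] 51.0
(np.float64(245.364520833285), np.float64(226.32997960747144)) (np.float64(245.51111111111112), np.float64(226.26666666666668)) [[582.4991  60.3028  37.    ]] 45.0
(np.float64(244.85297378824623), np.float64(216.57048244149937)) (np.float64(245.0), np.float64(216.4)) [[609.7363  62.1081  37.    ]] 65.0
t 12.75 tcp [500.3274  51.3125 323.3983] phi 93.7 tilt [ 0.0008 -0.0014] F [0.4306 0.1143 0.1057] gap 34.5 q [-0.2744  0.4027  0.1013  1.9964 -0.0563  0.7446  1.495 ]
5 rows
1.9 0.7 31.7 0.001 0.001 -0.001; 3.9 1.4 63.4 0.001 0.001 -0.002; 3.9 1.4 81.4 0.001 0.001 -0.002; 3.9 1.4 99.4 0.001 0.001 -0.002; 4.0 1.3 117.4 0.001 0.001 -0.002
```

Call:
step_arm(targets="2 1.5 25 0 0 0; 4 1.5 55 0 0 0; 4.5 1.5 80 0 0 0; 4.5 1.5 98 0 0 0; 4.5 1.5 110 0 0 0; 4.5 1.5 116 0 0 0; 4.5 1.5 116 0 0 0")

```text
time_s: 13.45
ee_pos: [0.5015, 0.0557, 0.207]
orientation: [2.149, 2.29, -0.002]
ft_force: [-0.8, -0.2, -1.1]
finger_gap: 0.0342
```

Call:
step_arm(targets="0 0 0 0 0 0; 0 0 0 0 0 0; 0 0 0 0 0 0; 0 0 0 0 0 0", jaw=1, grip_force=40)

```text
time_s: 13.85
ee_pos: [0.5019, 0.0558, 0.2078]
orientation: [2.148, 2.29, 0.0]
ft_force: [-0.8, -1.4, 6.2]
finger_gap: 0.0151
```

Run:
```python
from mv import *
show()
```

```text
t 13.85 tcp [501.9442  55.7521 207.8353] phi 93.7 tilt [ 0.0016 -0.0013] F [-0.8273 -1.4435  6.2495] gap 15.1 q [-0.2569  0.6124  0.0714  2.0351 -0.0831  0.4955  1.5093]
```

Run:
```python
from mv import *
rows([(502,55.8,250,93.7,22),(500,180,440,84,42),(491.5,315,440,75.4,40)])
```

```text
t 13.85 tcp [501.9442  55.7521 207.8353] phi 93.7 tilt [ 0.0016 -0.0013] F [-0.8273 -1.4435  6.2495] gap 15.1 q [-0.2569  0.6124  0.0714  2.0351 -0.0831  0.4955  1.5093]
12 rows
-0.0 0.1 -21.1 0.001 0.001 -0.000; -0.0 0.1 -42.2 0.001 0.001 -0.001; 20.6 1.2 -73.9 0.001 0.001 0.028; 41.3 2.2 -105.6 0.002 0.001 0.056; 61.9 3.2 -137.2 0.002 0.001 0.084; 82.5 4.3 -168.9 0.002 0.001 0.112; 103.2 5.3 -200.6 0.002 0.001 0.140; 123.8 6.3 -232.3 0.002 0.001 0.169; 157.6 6.4 -232.4 0.002 0.001 0.206; 191.4 6.4 -232.4 0.002 0.001 0.244
225.3 6.4 -232.5 0.002 0.001 0.281; 259.1 6.5 -232.5 0.002 0.001 0.319
(later chunks invalid; re-plan)
```

Call:
step_arm(targets="0 0 -8 0 0 0; 0 0 -30 0 0 0; 12 1 -68 0 0 0.02; 33 2 -106 0 0 0.05; 56 3 -144 0 0 0.08; 80 4 -182 0 0 0.11; 108 5 -215 0 0 0.15; 145 6 -232 0 0 0.2; 190 6.5 -232 0 0 0.245; 230 6.5 -232 0 0 0.285")

```text
time_s: 14.85
ee_pos: [0.4929, 0.2879, 0.4411]
orientation: [2.453, 1.96, 0.004]
ft_force: [-0.4, -0.1, -0.9]
finger_gap: 0.0151
```

Run:
```python
from mv import *
rows([(491.5,315,440,75.4,40),(491.5,315,394,75.4,25)])
```

```text
t 14.85 tcp [492.8788 287.8534 441.077 ] phi 77.2 tilt [0.0032 0.0004] F [-0.4158 -0.1094 -0.9328] gap 15.1 q [-0.6952  0.3618  0.1127  1.7219 -0.0441  1.0575  0.7798]
3 rows
26.2 -7.3 1.1 0.003 -0.001 0.032; 26.1 -7.4 24.1 0.003 -0.001 0.032; 26.1 -7.5 47.1 0.003 -0.001 0.032
```

Call:
step_arm(targets="20 -5.5 0 0.003 0 0.025; 26 -7.5 12 0.003 0 0.032; 26 -7.5 30 0.003 0 0.032; 26 -7.5 44 0.003 0 0.032; 26 -7.5 47 0.003 0 0.032; 26 -7.5 47 0.003 0 0.032")

```text
time_s: 15.45
ee_pos: [0.4916, 0.3138, 0.3935]
orientation: [-2.487, -1.919, 0.001]
ft_force: [0.7, 0.4, 0.3]
finger_gap: 0.0147
```

Call:
step_arm(targets="0 0 0 0 0 0; 0 0 0 0 0 0; 0 0 0 0 0 0; 0 0 -10 0 0 0; 0 0 -45 0 0 0", jaw=0.65)

```text
time_s: 15.95
ee_pos: [0.4906, 0.3134, 0.4367]
orientation: [-2.486, -1.92, 0.011]
ft_force: [0.4, 0.1, 0.2]
finger_gap: 0.0297
```

Run:
```python
from mv import *
show();s=snap("side","6"); crop(s,"s6.png",90,60,290,290,3)
rows([(500,180,440,84,45),(528.5,57.4,250,93.8,45)])
```

```text
t 15.95 tcp [490.6403 313.3612 436.6745] phi 75.3 tilt [-0.0058 -0.0038] F [0.4357 0.0971 0.1676] gap 29.7 q [-0.7299  0.389   0.1109  1.6932 -0.0482  1.0689  0.7112]
t 16.00 tcp [492.6473 314.3275 444.8719] phi 75.3 tilt [0.0042 0.0037] F [1.532  1.912  5.9981] gap 30.2 q [-0.73    0.3815  0.1119  1.6834 -0.0479  1.0738  0.711 ]
9 rows
-42.7 13.7 1.5 0.003 -0.005 -0.051; -85.4 27.4 2.9 0.003 -0.004 -0.101; -128.1 41.1 4.4 0.004 -0.004 -0.152; -146.8 50.8 36.0 0.004 -0.004 -0.180; -165.5 60.5 67.6 0.004 -0.004 -0.209; -184.2 70.2 99.2 0.004 -0.004 -0.237; -202.9 79.8 130.9 0.004 -0.004 -0.266; -221.6 89.5 162.5 0.004 -0.004 -0.294; -240.3 99.2 194.1 0.004 -0.004 -0.323
```

View pics/s6.png

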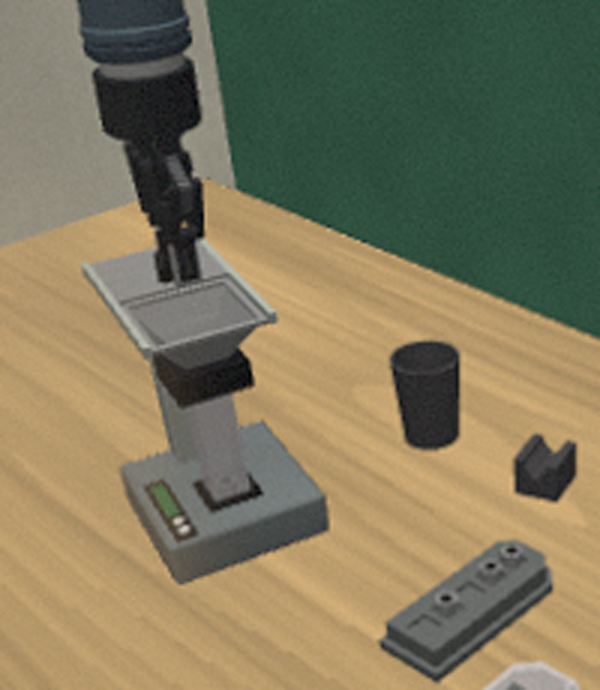

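Call:
step_arm(targets="-40 12 0 0.003 -0.005 -0.05; -85 27 0 0.003 -0.004 -0.1; -128 42 5 0.003 -0.004 -0.15; -152 53 35 0.003 -0.004 -0.19; -172 64 70 0.003 -0.004 -0.22; -190 74 105 0.003 -0.004 -0.25; -207 83 140 0.003 -0.004 -0.28; -224 91 172 0.003 -0.004 -0.3; -240 99 200 0.003 -0.004 -0.323; -240 99 205 0.003 -0.004 -0.323", jaw=0.6)

```text
time_s: 17.0
ee_pos: [0.528, 0.0551, 0.2371]
orientation: [-2.15, -2.29, 0.005]
ft_force: [-1.3, -0.6, 0.7]
finger_gap: 0.0343
```

Run:
```python
from mv import *
rows([(528.5,57.4,207,93.8,15)])
```

```text
t 17.00 tcp [528.0145  55.1048 237.1267] phi 93.6 tilt [-0.0026 -0.0022] F [-1.2725 -0.6173  0.6622] gap 34.3 q [-0.2625  0.5885  0.0941  1.9639 -0.0902  0.5961  1.5246]
3 rows
0.8 0.2 10.0 -0.003 0.002 -0.001; 1.5 0.5 20.1 -0.003 0.002 -0.002; 2.3 0.7 30.1 -0.003 0.002 -0.003
```

Call:
step_arm(targets="2 0.5 14 -0.003 0.002 -0.002; 2.5 0.5 25 -0.003 0.002 -0.002; 2.5 0.5 30 -0.003 0.002 -0.002; 2.5 0.5 30 -0.003 0.002 -0.002")

```text
time_s: 17.4
ee_pos: [0.5283, 0.0583, 0.2073]
orientation: [-2.147, -2.293, -0.001]
ft_force: [-0.2, -1.1, -0.1]
finger_gap: 0.0339
```

Call:
step_arm(targets="0 0 0 0 0 0; 0 0 0 0 0 0; 0 0 0 0 0 0; 0 0 0 0 0 0", jaw=1)

```text
time_s: 17.8
ee_pos: [0.5288, 0.0586, 0.2083]
orientation: [2.146, 2.293, 0.003]
ft_force: [-1.5, -0.8, 6.3]
finger_gap: 0.0153
```

Run:
```python
from mv import *
rows([(528.5,57.4,235,93.8,22),(500,190,440,84,45),(491.5,315,440,75.4,45)])
```

```text
t 17.80 tcp [528.7517  58.6251 208.2725] phi 93.8 tilt [0.0017 0.001 ] F [-1.5179 -0.7989  6.3259] gap 15.3 q [-0.2591  0.6411  0.0827  1.9675 -0.0983  0.5349  1.5288]
11 rows
-0.6 -0.1 -13.4 0.002 -0.001 -0.000; -1.2 -0.3 -26.7 0.002 -0.001 -0.000; 21.2 -3.5 -60.9 0.002 -0.001 0.028; 43.6 -6.7 -95.0 0.002 -0.001 0.057; 66.0 -9.9 -129.2 0.002 -0.001 0.085; 88.4 -13.2 -163.3 0.002 -0.001 0.114; 110.8 -16.4 -197.5 0.002 -0.001 0.142; 133.2 -19.6 -231.6 0.002 -0.001 0.171; 174.9 -19.7 -231.6 0.002 -0.001 0.221; 216.7 -19.8 -231.6 0.002 -0.001 0.271
258.5 -19.8 -231.5 0.002 -0.001 0.321
(later chunks invalid; re-plan)
```

Call:
step_arm(targets="0 0 -8 0 0 0; 0 0 -30 0 0 0; 12 -2 -68 0 0 0.02; 33 -5 -106 0 0 0.05; 56 -8 -144 0 0 0.08; 80 -12 -182 0 0 0.11; 108 -16 -215 0 0 0.15; 145 -19 -232 0 0 0.2; 190 -20 -232 0 0 0.245; 233 -20 -232 0 0 0.29")

```text
time_s: 18.8
ee_pos: [0.4925, 0.291, 0.4422]
orientation: [2.458, 1.956, 0.007]
ft_force: [0.7, -0.3, -0.6]
finger_gap: 0.0148
```

Run:
```python
from mv import *
rows([(491.5,315,440,75.4,40),(491.5,315,394,75.4,25)])
```

```text
t 18.80 tcp [492.4676 291.0208 442.2203] phi 77.0 tilt [0.0036 0.0026] F [ 0.6678 -0.2793 -0.553 ] gap 14.8 q [-0.7118  0.3626  0.1283  1.7187 -0.0523  1.0591  0.7783]
3 rows
23.1 -6.3 2.3 0.003 -0.003 0.029; 23.1 -6.4 25.3 0.003 -0.003 0.029; 23.0 -6.5 48.3 0.003 -0.003 0.029
```

Call:
step_arm(targets="18 -5 2 0.003 -0.003 0.022; 23 -6.5 14 0.003 -0.003 0.029; 23 -6.5 32 0.003 -0.003 0.029; 23 -6.5 45 0.003 -0.003 0.029; 23 -6.5 48 0.003 -0.003 0.029; 23 -6.5 48 0.003 -0.003 0.029")

```text
time_s: 19.4
ee_pos: [0.4917, 0.3139, 0.3938]
orientation: [2.487, 1.919, -0.002]
ft_force: [0.7, -0.4, 0.7]
finger_gap: 0.0149
```

Call:
step_arm(targets="0 0 0 0 0 0; 0 0 0 0 0 0; 0 0 0 0 0 0; 0 0 -10 0 0 0; 0 0 -45 0 0 0", jaw=0.6)

```text
time_s: 19.9
ee_pos: [0.4907, 0.3135, 0.4369]
orientation: [2.487, 1.919, -0.012]
ft_force: [0.9, 0.6, -0.3]
finger_gap: 0.0341
```

Run:
```python
from mv import *
from fit import *
s=snap("side","7"); crop(s,"s7.png",110,170,290,290,4)
a=fit(s,TRAY,(.559,.059,.066)); print(a[0],a[1])
rows([(500,180,440,84,45),(582.3,60.6,240,93.8,45)])
```

```text
[0.5591 0.0598 0.0646] 83.40006104676912
t 19.95 tcp [492.7476 314.4246 445.1213] phi 75.3 tilt [0.004 0.003] F [2.2465 1.1868 5.6917] gap 34.2 q [-0.7428  0.3819  0.1285  1.6833 -0.0544  1.0748  0.7162]
9 rows
-42.7 13.7 1.6 0.003 -0.004 -0.051; -85.5 27.4 3.2 0.003 -0.004 -0.101; -128.2 41.1 4.7 0.003 -0.004 -0.152; -144.1 59.4 38.1 0.003 -0.004 -0.181; -160.0 77.6 71.4 0.004 -0.004 -0.209; -175.9 95.8 104.7 0.004 -0.004 -0.238; -191.8 114.0 138.1 0.004 -0.003 -0.266; -207.7 132.2 171.4 0.004 -0.003 -0.295; -223.6 150.4 204.7 0.004 -0.003 -0.323
```

View pics/s7.png

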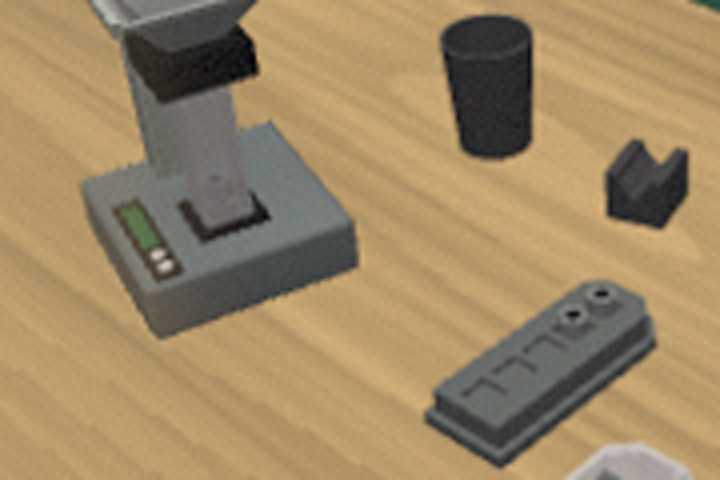

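Call:
step_arm(targets="-40 12 0 0.003 -0.005 -0.05; -85 27 2 0.003 -0.004 -0.1; -126 42 8 0.003 -0.004 -0.15; -145 62 40 0.003 -0.004 -0.19; -161 81 75 0.003 -0.004 -0.22; -177 99 110 0.003 -0.004 -0.25; -193 117 145 0.003 -0.004 -0.28; -208 134 178 0.003 -0.004 -0.3; -222 150 206 0.003 -0.004 -0.323; -223 150 208 0.003 -0.004 -0.323")

```text
time_s: 20.95
ee_pos: [0.5822, 0.058, 0.2342]
orientation: [2.151, 2.29, -0.007]
ft_force: [-0.7, -0.8, 0.7]
finger_gap: 0.0346
```

Run:
```python
from mv import *
rows([(582.4,61,207,93.8,15)])
```

```text
t 20.95 tcp [582.1544  58.0207 234.1643] phi 93.6 tilt [-0.0028 -0.0033] F [-0.6684 -0.8157  0.7088] gap 34.6 q [-0.2562  0.6611  0.1071  1.8235 -0.1019  0.6657  1.5423]
2 rows
1.5 0.3 13.6 -0.003 0.003 -0.002; 3.0 0.5 27.2 -0.003 0.003 -0.004
```

Call:
step_arm(targets="2 0.5 12 -0.003 0.003 -0.003; 3 0.5 22 -0.003 0.003 -0.004; 3 0.5 27 -0.003 0.003 -0.004; 3 0.5 27 -0.003 0.003 -0.004")

```text
time_s: 21.35
ee_pos: [0.582, 0.062, 0.207]
orientation: [-2.144, -2.295, 0.0]
ft_force: [-0.1, -0.4, -0.1]
finger_gap: 0.034
```

Call:
step_arm(targets="0 0 0 0 0 0; 0 0 0 0 0 0; 0 0 0 0 0 0; 0 0 0 0 0 0", jaw=1)

```text
time_s: 21.75
ee_pos: [0.5823, 0.0624, 0.2077]
orientation: [-2.144, -2.296, -0.002]
ft_force: [-0.8, 1.6, 6.8]
finger_gap: 0.0146
```

Run:
```python
from mv import *
rows([(582,61,235,93.8,22),(500,195,440,84,45),(491.5,315,440,75.4,45)])
```

```text
t 21.75 tcp [582.3088  62.4349 207.7026] phi 93.9 tilt [0.0004 0.001 ] F [-0.7585  1.5782  6.7827] gap 14.6 q [-0.2541  0.7044  0.0957  1.8271 -0.1091  0.6146  1.5472]
11 rows
-0.7 -0.2 -13.6 0.000 -0.001 0.001; -1.4 -0.4 -27.3 0.000 -0.001 0.002; 21.9 -12.5 -61.4 0.000 -0.001 0.030; 45.1 -24.6 -95.6 0.000 -0.001 0.059; 68.4 -36.7 -129.7 0.000 -0.001 0.087; 91.6 -48.8 -163.9 0.000 -0.001 0.116; 114.9 -60.9 -198.0 0.000 -0.001 0.144; 138.1 -73.0 -232.2 0.000 -0.001 0.173; 178.2 -73.1 -232.2 0.000 -0.001 0.223; 218.3 -73.2 -232.1 0.000 -0.001 0.273
258.4 -73.3 -232.1 0.000 -0.001 0.323
(later chunks invalid; re-plan)
```

Call:
step_arm(targets="0 0 -8 0 0 0; 0 0 -30 0 0 0; 12 -7 -68 0 0 0.02; 33 -18 -106 0 0 0.05; 56 -30 -144 0 0 0.08; 80 -42 -182 0 0 0.11; 108 -57 -215 0 0 0.15; 145 -70 -232 0 0 0.2; 190 -73 -232 0 0 0.245; 233 -73 -232 0 0 0.29")

```text
time_s: 22.75
ee_pos: [0.4927, 0.291, 0.4415]
orientation: [-2.455, -1.959, -0.005]
ft_force: [0.7, 0.8, -0.4]
finger_gap: 0.0153
```

Run:
```python
from mv import *
rows([(491.5,315,440,75.4,40),(491.5,315,394,75.4,25)])
```

```text
t 22.75 tcp [492.7194 290.9662 441.5486] phi 77.2 tilt [0.0022 0.0025] F [ 0.6565  0.7757 -0.3874] gap 15.3 q [-0.722   0.3642  0.1424  1.7192 -0.059   1.0591  0.7867]
3 rows
23.2 -6.5 1.6 0.002 -0.003 0.031; 23.1 -6.6 24.6 0.002 -0.003 0.031; 23.0 -6.6 47.6 0.002 -0.003 0.031
```

Call:
step_arm(targets="18 -5 2 0.003 -0.003 0.022; 23 -6.5 14 0.003 -0.003 0.03; 23 -6.5 32 0.003 -0.003 0.03; 23 -6.5 45 0.003 -0.003 0.03; 23 -6.5 47.5 0.003 -0.003 0.03; 23 -6.5 47.5 0.003 -0.003 0.03")

```text
time_s: 23.35
ee_pos: [0.4919, 0.3138, 0.3936]
orientation: [-2.486, -1.92, 0.004]
ft_force: [-0.2, 0.4, 0.0]
finger_gap: 0.015
```

Call:
step_arm(targets="0 0 0 0 0 0; 0 0 0 0 0 0; 0 0 0 0 0 0; 0 0 -10 0 0 0; 0 0 -45 0 0 0", jaw=0.6)

```text
time_s: 23.85
ee_pos: [0.491, 0.3134, 0.4368]
orientation: [-2.486, -1.92, 0.014]
ft_force: [0.2, -0.0, 0.1]
finger_gap: 0.0342
```

Run:
```python
from mv import *
from fit import *
s=snap("side","8"); crop(s,"s8.png",110,170,290,290,4)
a=fit(s,TRAY,(.559,.059,.066)); print(a[0],a[1])
rows([(500,180,440,84,45),(609.5,62.8,240,93.8,45)])
```

```text
[0.5591 0.0604 0.0679] 83.35463109474256
t 23.90 tcp [492.9826 314.3487 444.9542] phi 75.4 tilt [0.0027 0.0028] F [2.3429 1.7115 4.6748] gap 34.4 q [-0.7531  0.383   0.1428  1.6833 -0.0613  1.0758  0.7236]
9 rows
-42.7 13.6 1.5 0.002 -0.003 -0.050; -85.5 27.2 3.1 0.002 -0.003 -0.101; -128.2 40.8 4.6 0.002 -0.003 -0.151; -142.6 63.3 37.9 0.002 -0.003 -0.179; -157.0 85.8 71.2 0.002 -0.003 -0.208; -171.4 108.4 104.6 0.002 -0.003 -0.236; -185.8 130.9 137.9 0.002 -0.003 -0.265; -200.2 153.4 171.2 0.002 -0.003 -0.294; -214.6 176.0 204.6 0.002 -0.003 -0.322
```

View pics/s8.png

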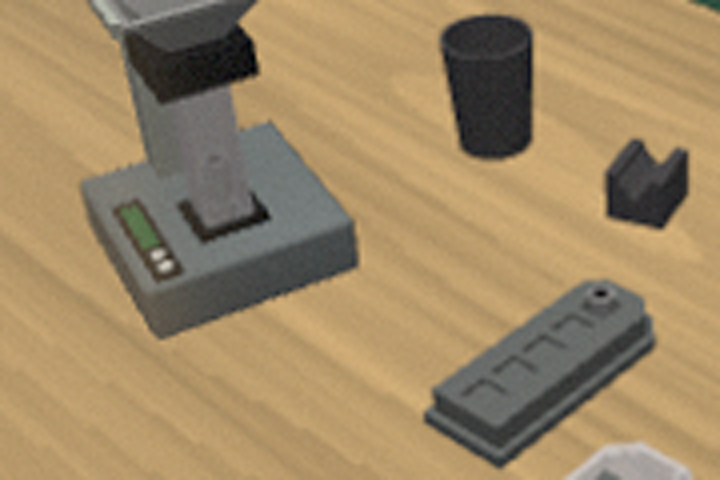

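Call:
step_arm(targets="-40 12 0 0.003 -0.003 -0.05; -85 27 2 0.003 -0.003 -0.1; -126 42 8 0.003 -0.003 -0.15; -144 66 40 0.003 -0.003 -0.19; -158 88 75 0.003 -0.003 -0.22; -172 111 110 0.003 -0.003 -0.25; -187 134 145 0.003 -0.003 -0.28; -201 156 178 0.003 -0.003 -0.3; -213 176 205 0.003 -0.003 -0.32; -214 176 207 0.003 -0.003 -0.322")

```text
time_s: 24.9
ee_pos: [0.6103, 0.06, 0.2348]
orientation: [-2.15, -2.29, 0.007]
ft_force: [-1.7, -0.2, -0.1]
finger_gap: 0.034
```

Run:
```python
from mv import *
rows([(609.7,63.5,207,93.8,15)])
```

```text
t 24.90 tcp [610.2991  59.9674 234.8285] phi 93.6 tilt [-0.0035 -0.0026] F [-1.6909 -0.2475 -0.0788] gap 34.0 q [-0.2579  0.6972  0.12    1.7468 -0.1154  0.7083  1.556 ]
2 rows
1.8 -0.1 13.9 -0.004 0.002 -0.002; 3.6 -0.3 27.8 -0.004 0.002 -0.004
```

Call:
step_arm(targets="2 0 12 -0.003 0.003 -0.003; 3 0 22 -0.003 0.003 -0.004; 3 0 28 -0.003 0.003 -0.004; 3 0 28 -0.003 0.003 -0.004")

```text
time_s: 25.3
ee_pos: [0.6095, 0.0639, 0.2064]
orientation: [-2.143, -2.294, 0.001]
ft_force: [-0.7, -0.4, 0.5]
finger_gap: 0.0341
```

Call:
step_arm(targets="0 0 0 0 0 0; 0 0 0 0 0 0; 0 0 0 0 0 0; 0 0 0 0 0 0", jaw=1)

```text
time_s: 25.7
ee_pos: [0.6097, 0.0643, 0.2071]
orientation: [-2.143, -2.295, -0.001]
ft_force: [-1.9, 1.1, 6.1]
finger_gap: 0.0149
```

Run:
```python
from mv import *
rows([(609,63,235,93.8,22),(500,195,440,84,45),(491.5,315,440,75.4,45)])
```

```text
t 25.70 tcp [609.6793  64.3089 207.1129] phi 93.9 tilt [-0.0009  0.0016] F [-1.8665  1.1234  6.0861] gap 14.9 q [-0.2558  0.7394  0.1085  1.7524 -0.1226  0.6569  1.5611]
11 rows
-0.6 -0.4 -13.9 -0.001 -0.002 0.001; -1.2 -0.8 -27.9 -0.001 -0.002 0.002; 22.0 -17.4 -62.0 -0.001 -0.002 0.031; 45.3 -34.1 -96.1 -0.001 -0.002 0.059; 68.5 -50.7 -130.2 -0.001 -0.002 0.088; 91.8 -67.4 -164.3 -0.001 -0.002 0.116; 115.0 -84.0 -198.5 -0.001 -0.002 0.145; 138.3 -100.7 -232.6 -0.001 -0.002 0.173; 178.4 -100.7 -232.5 -0.001 -0.002 0.223; 218.5 -100.8 -232.4 -0.001 -0.002 0.273
258.6 -100.9 -232.4 -0.001 -0.002 0.323
(later chunks invalid; re-plan)
```

Call:
step_arm(targets="0 0 -8 0 0 0; 0 0 -30 0 0 0; 12 -10 -66 0 0 0.02; 33 -25 -102 0 0 0.05; 56 -42 -140 0 0 0.08; 80 -59 -178 0 0 0.11; 108 -79 -212 0 0 0.15; 145 -97 -232 0 0 0.2; 190 -101 -232 0 0 0.245; 233 -101 -232 0 0 0.29")

```text
time_s: 26.7
ee_pos: [0.4923, 0.2908, 0.4414]
orientation: [-2.454, -1.958, -0.005]
ft_force: [1.1, 0.2, -0.5]
finger_gap: 0.0156
```

Run:
```python
from mv import *
rows([(491.5,315,440,75.4,40),(491.5,315,394,75.4,25)])
```

```text
t 26.70 tcp [492.2766 290.764  441.4317] phi 77.2 tilt [0.0011 0.0033] F [ 1.1406  0.1553 -0.5007] gap 15.6 q [-0.7354  0.364   0.1599  1.7211 -0.0676  1.0588  0.7942]
3 rows
23.5 -6.1 1.5 0.000 -0.004 0.031; 23.4 -6.1 24.5 0.000 -0.004 0.031; 23.3 -6.2 47.5 0.000 -0.004 0.031
```

Call:
step_arm(targets="18 -5 2 0.001 -0.003 0.022; 23 -6 14 0.001 -0.003 0.03; 23 -6 32 0.001 -0.003 0.03; 23 -6 45 0.001 -0.003 0.03; 23 -6 47.5 0.001 -0.003 0.03; 23 -6 47.5 0.001 -0.003 0.03")

```text
time_s: 27.3
ee_pos: [0.4919, 0.3135, 0.3935]
orientation: [-2.486, -1.92, 0.002]
ft_force: [0.3, -0.8, -0.7]
finger_gap: 0.0153
```

Call:
step_arm(targets="0 0 0 0 0 0; 0 0 0 0 0 0; 0 0 0 0 0 0; 0 0 -10 0 0 0; 0 0 -45 0 0 0; 0 0 -70 0 0 0; 0 0 -80 0 0 0", jaw=0.6)

```text
time_s: 28.0
ee_pos: [0.4926, 0.3138, 0.4771]
orientation: [-2.486, -1.92, -0.006]
ft_force: [0.7, 0.5, 0.6]
finger_gap: 0.0342
```

Run:
```python
from mv import *
from fit import *
s=snap("side","9"); t=snap("top","9"); 
a=cv2.resize(s["img"][130:290,110:290,::-1],None,fx=3,fy=3,interpolation=cv2.INTER_CUBIC)
cv2.imwrite("pics/s9.png",a)
for n,q in(("s",s),("t",t)):
  for nm,M,p in(("tray",TRAY,(.559,.059,.064)),("cov",COVER,(.45,-.075,.064)),("emp",TRAY,(.55,-.205,.23))):
    a=fit(q,M,p); print(n,nm,a[0],a[1])
rows([(491.5,315,490,75.4,45),(507.2,375.8,475,75.4,45)])
```

```text
s tray [0.5591 0.0607 0.072 ] 82.72662437352798
s cov [ 0.4503 -0.0731  0.0657] 123.03418805125183
s emp [ 0.5498 -0.2051  0.2326] 4.026072271984345
t tray [0.5588 0.0608 0.0606] 0.9990479567448192
t cov [ 0.4496 -0.0734  0.0636] 3.0715900565953764
t emp [ 0.5495 -0.205   0.2279] 1.4320345873527711
t 28.10 tcp [492.2962 313.6886 475.342 ] phi 75.4 tilt [0.0014 0.0017] F [-0.0105 -0.2536 -1.1247] gap 34.4 q [-0.7702  0.3551  0.1649  1.6489 -0.0634  1.1407  0.7265]
3 rows
1.1 -1.1 -14.7 0.001 -0.002 -0.000; 32.5 -1.2 -7.1 0.001 -0.002 -0.000; 63.9 -1.3 0.5 0.001 -0.002 -0.000
```

View pics/s9.png

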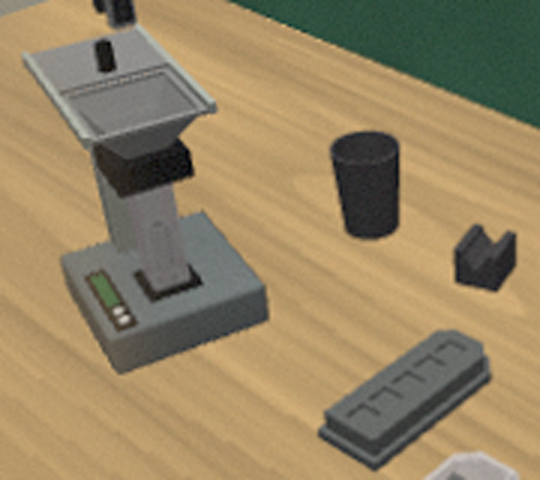

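View pics/top9.png

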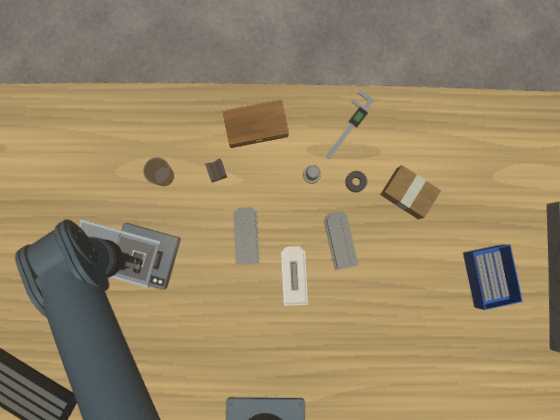

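Call:
step_arm(targets="12 -0.5 -5 0 0 0; 35 -1 -4 0 0 0; 56 -1 5 0 0 0; 64 -1 25 0 0 0; 64 -1 42 0 0 0; 64 -1 54 0 0 0; 64 -1 58 0 0 0; 64 -1 58 0 0 0")

```text
time_s: 28.9
ee_pos: [0.5075, 0.3756, 0.4167]
orientation: [-2.486, -1.92, -0.001]
ft_force: [-0.3, -1.2, -0.2]
finger_gap: 0.0344
```

Call:
step_arm(targets="0 0 0 0 0 0; 0 0 0 0 0 0; 0 0 0 0 0 0; 0 0 0 0 0 0", jaw=1, grip_force=30)

```text
time_s: 29.3
ee_pos: [0.5077, 0.3755, 0.4175]
orientation: [-2.486, -1.92, -0.003]
ft_force: [-0.8, 0.7, 2.7]
finger_gap: 0.0144
```

Run:
```python
from mv import *
show()
rows([(484.0,286.9,417,75.4,45)])
```

```text
t 29.30 tcp [507.7151 375.5481 417.5473] phi 75.3 tilt [0.0014 0.0013] F [-0.7951  0.6761  2.6749] gap 14.4 q [-0.8111  0.4928  0.1456  1.5857 -0.0786  1.067   0.6703]
t 29.30 tcp [507.7151 375.5481 417.5473] phi 75.3 tilt [0.0014 0.0013] F [-0.7951  0.6761  2.6749] gap 14.4 q [-0.8111  0.4928  0.1456  1.5857 -0.0786  1.067   0.6703]
3 rows
-30.6 -0.2 0.1 0.001 -0.002 -0.000; -61.2 -0.3 0.3 0.001 -0.002 -0.001; -91.8 -0.5 0.4 0.001 -0.002 -0.001
```

Call:
step_arm(targets="-4 0 0 0 0 0; -12 0 0 0 0 0; -26 0 0 0 0 0; -42 0 0 0 0 0; -58 0 0 0 0 0; -72 0 0 0 0 0; -82 0 0 0 0 0; -87 0 0 0 0 0; -88 0 0 0 0 0; -88 0 0 0 0 0")

```text
time_s: 30.3
ee_pos: [0.4855, 0.2901, 0.4176]
orientation: [2.487, 1.92, 0.002]
ft_force: [-0.1, -2.2, 3.0]
finger_gap: 0.0143
```

Call:
step_arm(targets="-2 0 0 0 0 0; -3.5 0 0 0 0 0; -5 0 0 0 0 0; -6.5 0 0 0 0 0; -6.5 0 0 0 0 0")

```text
time_s: 30.8
ee_pos: [0.484, 0.2849, 0.4176]
orientation: [-2.485, -1.92, -0.006]
ft_force: [3.8, 4.5, -2.5]
finger_gap: 0.0146
```

Run:
```python
from mv import *
show()
```

```text
t 30.80 tcp [483.992  284.8601 417.6051] phi 75.4 tilt [0.0027 0.0029] F [ 3.796   4.5274 -2.5493] gap 14.6 q [-0.7366  0.3709  0.1597  1.7736 -0.0696  0.9987  0.7656]
```

Call:
step_arm(targets="-1.5 0 0 0 0 0; -3 0 0 0 0 0; -3 0 0 0 0 0")

```text
time_s: 31.1
ee_pos: [0.4835, 0.2841, 0.4176]
orientation: [-2.483, -1.921, -0.014]
ft_force: [6.1, 8.6, -6.3]
finger_gap: 0.0148
```

Call:
step_arm(targets="2 0 0 0 0 0; 2.5 0 0 0 0 0; 2.5 0 0 0 0 0; 2.5 0 0 0 0 0; 2.5 0 0 0 0 0", jaw=0.5)

```text
time_s: 31.6
ee_pos: [0.4841, 0.2862, 0.4176]
orientation: [-2.483, -1.921, -0.013]
ft_force: [0.2, 0.2, -0.4]
finger_gap: 0.0428
```

Call:
step_arm(targets="-4 0 0 0 0 0; -9 0 0 0 0 0; -12 0 0 0 0 0; -13 0 0 0 0 0; -14 0 0 0 0 0; -15 0 0 0 0 0; -16 0 0 0 0 0")

```text
time_s: 32.3
ee_pos: [0.4801, 0.2711, 0.4176]
orientation: [-2.482, -1.921, -0.015]
ft_force: [0.8, 2.2, -2.1]
finger_gap: 0.0428
```

Run:
```python
from mv import *
show()
```

```text
t 32.30 tcp [480.0754 271.0951 417.5615] phi 75.5 tilt [0.0058 0.0078] F [ 0.7981  2.2267 -2.1492] gap 42.8 q [-0.7229  0.3517  0.1617  1.8017 -0.0708  0.9844  0.7851]
```

Call:
step_arm(targets="-1 0 0 0 0 0; -2 0 0 0 0 0; -3 0 0 0 0 0; -3 0 0 0 0 0")

```text
time_s: 32.7
ee_pos: [0.4795, 0.2703, 0.4177]
orientation: [-2.479, -1.922, -0.022]
ft_force: [4.1, 9.2, -6.5]
finger_gap: 0.0425
```

Call:
step_arm(targets="-1 0 0 0 0 0; -2 0 0 0 0 0; -2 0 0 0 0 0")

```text
time_s: 33.0
ee_pos: [0.4791, 0.2698, 0.4178]
orientation: [-2.477, -1.923, -0.027]
ft_force: [3.6, 6.8, -4.1]
finger_gap: 0.0427
```

Call:
step_arm(targets="6 0 0 0 0 0; 14 0 0 0 0 0; 14 0 0 0 0 0")

```text
time_s: 33.3
ee_pos: [0.4826, 0.2844, 0.418]
orientation: [-2.476, -1.924, -0.026]
ft_force: [0.2, -1.0, 0.7]
finger_gap: 0.0425
```

Run:
```python
from mv import *
rows([(484,285.5,450,75.4,25),(484,285.5,485,75.4,45),(500,180,480,84,45),(559,60.8,360,93.8,45)])
```

```text
t 33.30 tcp [482.563  284.3728 417.9942] phi 75.7 tilt [0.0099 0.0148] F [ 0.2372 -1.0054  0.6822] gap 42.5 q [-0.7336  0.3644  0.1562  1.7818 -0.0748  0.9843  0.7743]
10 rows
1.0 0.7 -16.0 0.006 -0.017 0.003; 2.0 1.3 -32.0 0.006 -0.017 0.005; 2.6 1.5 -67.0 0.006 -0.017 0.005; -30.2 15.4 -65.8 0.006 -0.017 -0.045; -63.0 29.2 -64.6 0.007 -0.016 -0.095; -95.8 43.0 -63.4 0.007 -0.016 -0.145; -121.5 64.5 -33.7 0.008 -0.016 -0.188; -147.3 86.0 -4.0 0.008 -0.016 -0.230; -173.0 107.5 25.7 0.008 -0.016 -0.273; -198.7 128.9 55.4 0.009 -0.016 -0.316
```

Call:
step_arm(targets="0.5 0.5 -12 0 0 0; 1 1 -35 0.006 -0.017 0.005; 2 1.5 -66 0.006 -0.017 0.005; -30 15 -67 0.006 -0.017 -0.045; -70 32 -66 0.006 -0.017 -0.1; -105 48 -60 0.007 -0.016 -0.15; -132 70 -32 0.007 -0.016 -0.19; -155 92 0 0.008 -0.016 -0.24; -178 112 30 0.008 -0.016 -0.28; -198 129 55 0.008 -0.016 -0.316")

```text
time_s: 34.3
ee_pos: [0.5597, 0.0594, 0.3599]
orientation: [2.145, 2.294, -0.001]
ft_force: [-0.5, 0.2, -0.1]
finger_gap: 0.0426
```

Run:
```python
from mv import *
from fit import *
s=snap("side","10")
for nm,M,p in(("tray",TRAY,(.559,.06,.064)),("emp",TRAY,(.55,-.205,.23))):
    a=fit(s,M,p); print(nm,a[0],a[1])
crop(s,"s10.png",90,120,290,300,3)
rows([(559,60.8,260,93.7,45),(559,60.8,200,93.7,20)])
```

```text
tray [0.5857 0.0693 0.0774] 83.40342969296346
emp [ 0.5497 -0.2051  0.2332] 3.9900962166044494
t 34.35 tcp [559.7115  54.8541 356.3399] phi 93.7 tilt [-0.0035 -0.0052] F [ 1.125  -4.7082 -2.2784] gap 42.9 q [-0.338   0.4514  0.207   1.8265 -0.1106  0.8794  1.5545]
6 rows
2.2 0.0 32.1 -0.004 0.005 -0.000; 4.3 0.0 64.2 -0.004 0.005 -0.001; 6.5 0.0 96.3 -0.004 0.005 -0.001; 6.6 0.1 116.3 -0.004 0.005 -0.001; 6.7 0.2 136.3 -0.004 0.005 -0.001; 6.8 0.3 156.3 -0.004 0.005 -0.001
```

View pics/s10.png

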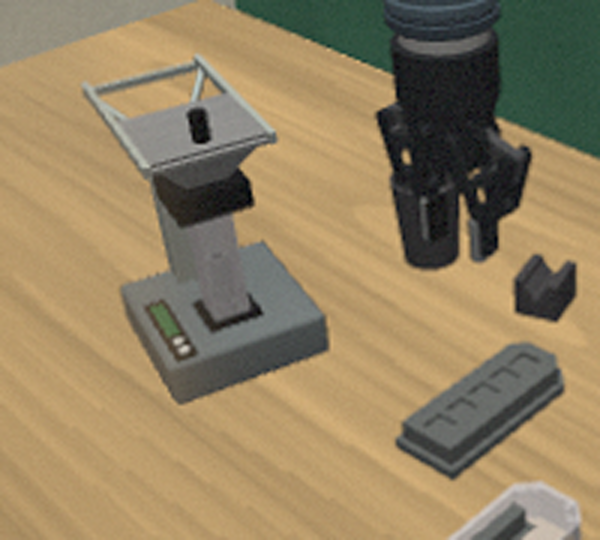

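```bash
python3 - <<'E'
from mv import *
from fit import *
s=load("side","10"); t=snap("top","10")
for n,q in(("s",s),("t",t)):
  for pad in(4,8):
    a=fit(q,TRAY,(.5857,.0693,.0774),pad=pad); print(n,pad,a[0],a[1])
  overlay(q,n+"ov10.png",[place(TRAY,(*a[0],0))],a[3],7)
E
cd pics; python3 -c "
import cv2,numpy as np
L=[cv2.imread(f) for f in('sov10.png','tov10.png')]
L=[cv2.resize(a,None,fx=400/max(a.shape),fy=400/max(a.shape)) for a in L]
L=[cv2.copyMakeBorder(a,0,400-a.shape[0],0,400-a.shape[1],0) for a in L]
cv2.imwrite('m10.png',np.hstack(L))"
```

```text
s 4 [0.5857 0.0693 0.0774] 12.71924480896907
s 8 [0.5857 0.0693 0.0779] 33.13674823928595
t 4 [0.5618 0.0776 0.076 ] 88.4169577581956
t 8 [0.5634 0.0778 0.0873] 113.46050689843909
```

View pics/m10.png

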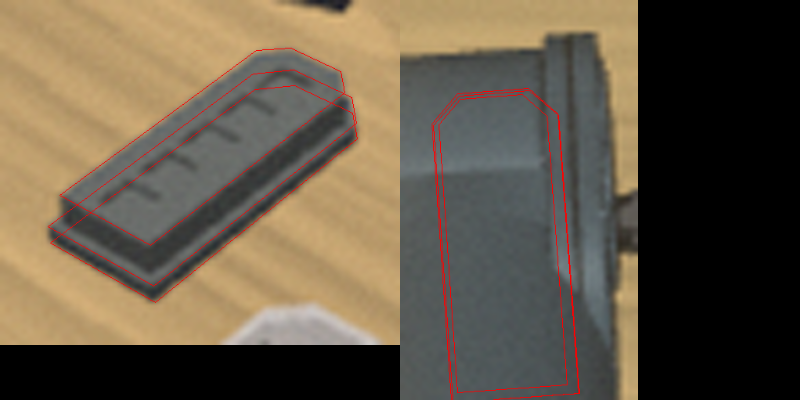

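Run:
```python
from mv import *
from fit import *
t=load("top","9"); print(onplane(t,[(216,171),(312,176)],.02))
rows([(585.7,69.3,260,94.1,45),(585.7,69.3,185,94.1,20)])
```

```text
[[ 0.7386  0.1467  0.02  ]
 [ 0.7273 -0.1239  0.02  ]]
t 34.40 tcp [559.1641  56.7637 358.0178] phi 93.5 tilt [-0.0041 -0.0041] F [-0.6309 -0.1454  0.0078] gap 42.5 q [-0.3404  0.4486  0.206   1.8258 -0.1106  0.8831  1.5482]
7 rows
3.8 9.2 32.6 -0.004 0.004 -0.004; 7.5 18.5 65.2 -0.004 0.004 -0.007; 11.3 27.7 97.9 -0.004 0.004 -0.011; 11.3 27.8 116.6 -0.004 0.004 -0.011; 11.4 27.8 135.4 -0.004 0.004 -0.011; 11.5 27.9 154.1 -0.004 0.004 -0.011; 11.6 28.0 172.9 -0.004 0.004 -0.011
```

Call:
step_arm(targets="4 9 25 -0.004 0.004 -0.004; 8 18 55 -0.004 0.004 -0.007; 11.5 28 85 -0.004 0.004 -0.01; 11.5 28 105 -0.004 0.004 -0.01; 11.5 28 115 -0.004 0.004 -0.01; 11.5 28 115 -0.004 0.004 -0.01; 11.5 28 115 -0.004 0.004 -0.01", jaw=0)

```text
time_s: 35.1
ee_pos: [0.5864, 0.0696, 0.2442]
orientation: [2.141, 2.298, 0.002]
ft_force: [-0.3, 0.5, 0.7]
finger_gap: 0.0856
```

Run:
```python
from mv import *
from fit import *
s=snap("side","11"); crop(s,"s11.png",200,170,300,290,5)
rows([(585.7,69.3,185,94.1,20)])
```

```text
t 35.15 tcp [586.5151  69.6051 244.4342] phi 94.1 tilt [0.0018 0.0006] F [0.6203 0.3717 1.2359] gap 85.6 q [-0.315   0.6542  0.1642  1.8108 -0.1578  0.6874  1.5798]
3 rows
-0.1 -0.3 19.8 0.002 -0.000 -0.000; -0.2 -0.6 39.6 0.002 -0.000 -0.000; -0.3 -0.9 59.4 0.002 -0.000 -0.001
```

View pics/s11.png

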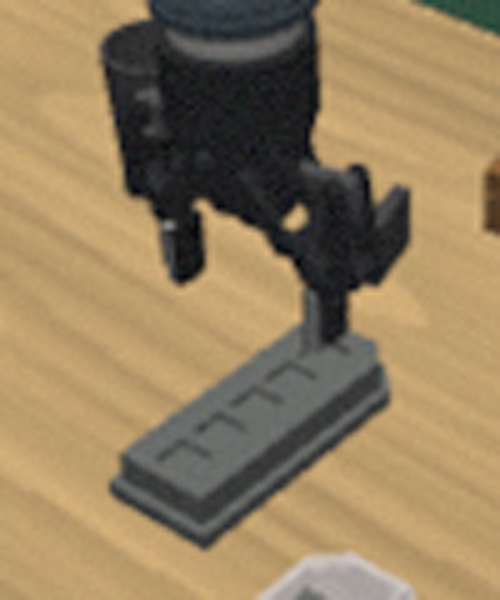

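Call:
step_arm(targets="0 -1 12 0.002 0 0; 0 -1 28 0.002 0 0; 0 -1 42 0.002 0 0; 0 -1 52 0.002 0 0; 0 -1 58 0.002 0 0; 0 -1 58 0.002 0 0")

```text
time_s: 35.75
ee_pos: [0.5852, 0.0694, 0.1852]
orientation: [-2.14, -2.298, 0.002]
ft_force: [-0.2, -0.0, 0.2]
finger_gap: 0.0853
```

Call:
step_arm(targets="0 0 0 0 0 0; 0 0 0 0 0 0; 0 0 0 0 0 0; 0 0 0 0 0 0; 0 0 0 0 0 0", jaw=1, grip_force=50)

```text
time_s: 36.25
ee_pos: [0.5855, 0.0694, 0.1859]
orientation: [-2.141, -2.298, 0.001]
ft_force: [-1.2, 0.5, 6.2]
finger_gap: 0.0549
```

Run:
```python
from mv import *
from fit import *
show()
s=snap("side","12"); crop(s,"s12.png",200,170,300,290,5)
```

```text
t 36.25 tcp [585.5262  69.4482 185.8788] phi 94.1 tilt [-0.001   0.0002] F [-1.1526  0.4934  6.2007] gap 54.9 q [-0.2983  0.7493  0.1417  1.8188 -0.1754  0.5866  1.594 ]
```

View pics/s12.png

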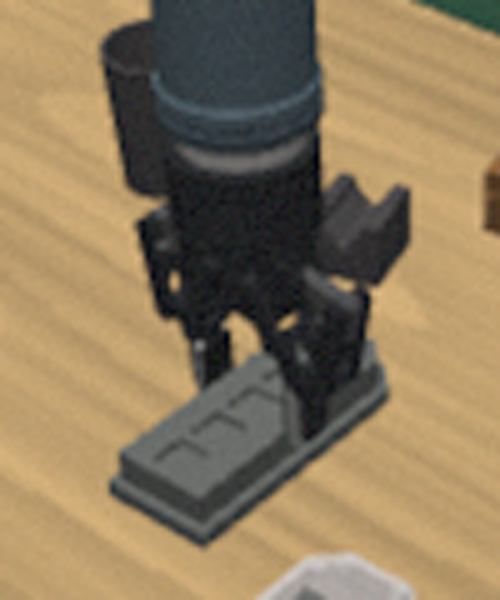

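Call:
step_arm(targets="0 0 -4 0 0 0; 0 0 -14 0 0 0; 0 0 -30 0 0 0; 0 0 -52 0 0 0; 0 0 -78 0 0 0; 0 0 -98 0 0 0; 0 0 -100 0 0 0")

```text
time_s: 37.0
ee_pos: [0.5868, 0.0695, 0.2896]
orientation: [2.14, 2.297, 0.007]
ft_force: [-0.4, -0.1, -1.7]
finger_gap: 0.0548
```

Run:
```python
from mv import *
rows([(570,-70,287,97,35),(549.6,-205,287,103.2,35)])
s=snap("side","13"); crop(s,"s13.png",200,150,300,290,4)
```

```text
t 37.00 tcp [586.846   69.4524 289.5564] phi 94.0 tilt [0.0048 0.0013] F [-0.3806 -0.1456 -1.7129] gap 54.8 q [-0.3274  0.5855  0.181   1.7955 -0.1443  0.7683  1.569 ]
9 rows
-27.6 -5.3 0.5 0.005 -0.001 -0.010; -55.2 -10.7 0.9 0.005 -0.001 -0.021; -82.8 -16.0 1.4 0.005 -0.001 -0.031; -110.3 -21.3 1.8 0.005 -0.001 -0.041; -137.9 -26.7 2.3 0.005 -0.001 -0.052; -171.2 -34.1 2.2 0.005 -0.001 -0.079; -204.5 -41.6 2.2 0.005 -0.001 -0.106; -237.8 -49.1 2.1 0.005 -0.001 -0.133; -271.1 -56.5 2.0 0.005 -0.001 -0.160
```

View pics/s13.png

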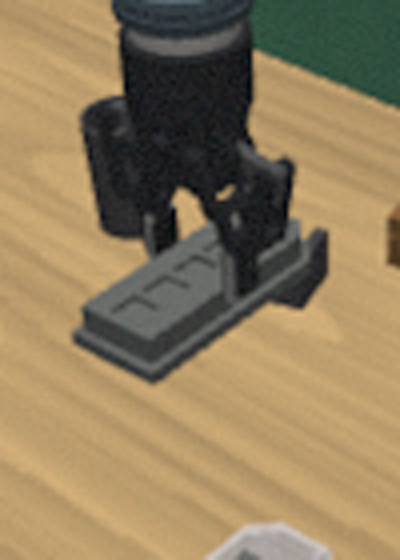

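Call:
step_arm(targets="-18 -3 0 0.005 -0.001 -0.007; -45 -8 0.5 0.005 -0.001 -0.02; -78 -15 1 0.005 -0.001 -0.03; -112 -22 1.5 0.005 -0.001 -0.04; -146 -28 2 0.005 -0.001 -0.06; -180 -36 2 0.005 -0.001 -0.085; -214 -44 2 0.005 -0.001 -0.11; -245 -51 2 0.005 -0.001 -0.14; -265 -55 2 0.005 -0.001 -0.155; -271 -56.5 2 0.005 -0.001 -0.16")

```text
time_s: 38.05
ee_pos: [0.5477, -0.2078, 0.2849]
orientation: [-1.955, -2.457, 0.006]
ft_force: [-0.5, 0.3, -1.9]
finger_gap: 0.055
```

Call:
step_arm(targets="0 0 0 0 0 0; 0 0 0 0 0 0")

```text
time_s: 38.25
ee_pos: [0.5477, -0.2066, 0.2842]
orientation: [-1.953, -2.457, 0.006]
ft_force: [-0.4, 1.1, -1.5]
finger_gap: 0.0544
```

```bash
python3 - <<'E'
from mv import *
from fit import *
show()
s=snap("side","14"); t=snap("top","14"); crop(s,"s14.png",250,180,400,370,3)
z=(bot.get_state()["ee_pos"][2]-.1859)
for n,q in(("s",s),("t",t)):
  a=fit(q,TRAY,(.5496,-.205,.23),z=z,pad=5); print(n,a[0],a[1]); overlay(q,n+"ov14.png",[place(TRAY,(*a[0],z)),place(TRAY,(.5496,-.205,.23,0))],a[3],7)
E
cd pics; python3 -c "
import cv2,numpy as np
L=[cv2.imread(f) for f in('sov14.png','tov14.png')]
L=[cv2.resize(a,None,fx=400/max(a.shape),fy=400/max(a.shape)) for a in L]
L=[cv2.copyMakeBorder(a,0,400-a.shape[0],0,400-a.shape[1],0) for a in L]
cv2.imwrite('m14.png',np.hstack(L))"
```

```text
t 38.25 tcp [ 547.6739 -206.5786  284.2456] phi 103.0 tilt [-0.005  -0.0008] F [-0.4134  1.1264 -1.5151] gap 54.4 q [ 0.1708  0.5858  0.1517  1.8075 -0.1181  0.7617  2.1818]
s [ 0.5478 -0.2074  0.2354] 322.9450057453729
t [ 0.5315 -0.2336 -0.02  ] 225.51480440520828
```

View pics/m14.png

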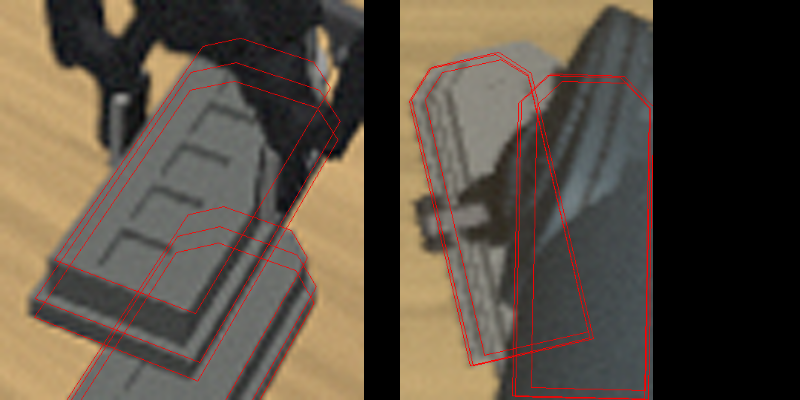

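View pics/s14.png

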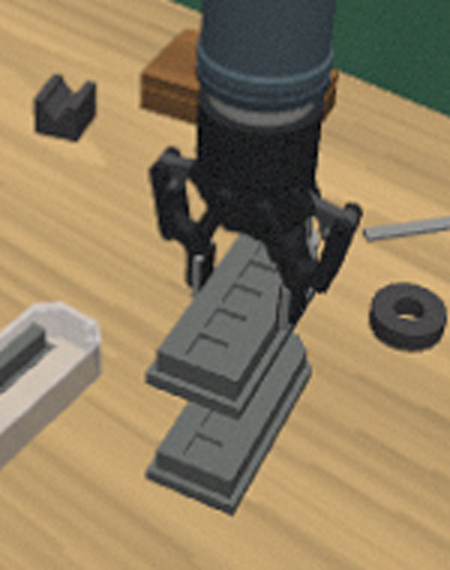

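Run:
```python
from mv import *
from fit import *
s=load("side","14"); z=.2842-.1859
overlay(s,"z14.png",[place(TRAY,(.5477,-.2066,.228,z))],(296,285,340,335),14)
overlay(s,"z14b.png",[place(TRAY,(.5497,-.205,.23,0))],(296,310,366,360),11)
```

```text
(no output)
```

View pics/z14.png

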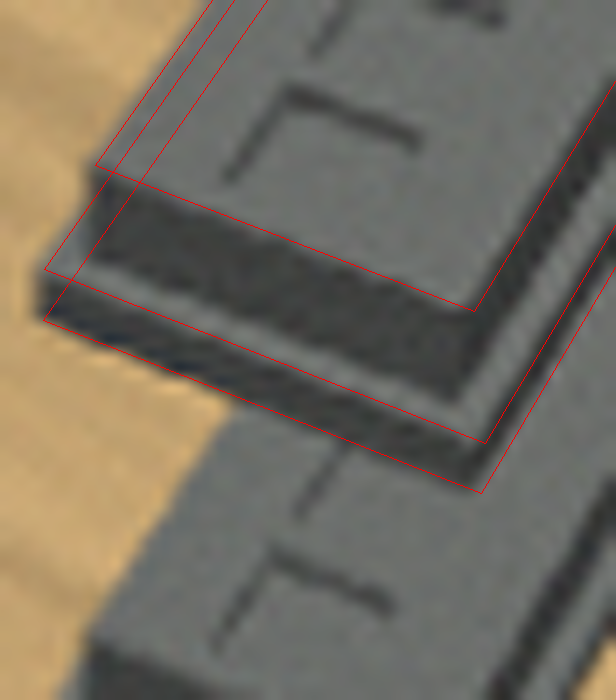

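View pics/z14b.png

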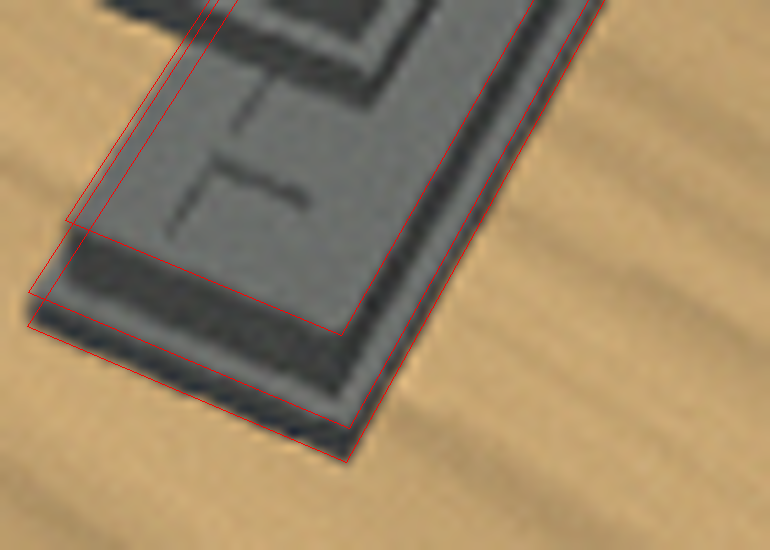

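Run:
```python
from mv import *
rows([(550.2,-205.7,225,103.2,20)])
```

```text
t 38.35 tcp [ 548.0861 -205.9955  284.546 ] phi 103.1 tilt [-0.0043 -0.0007] F [ 0.2692  1.3663 -0.7716] gap 54.7 q [ 0.17    0.5854  0.1513  1.8072 -0.1181  0.7617  2.1821]
3 rows
-0.1 0.8 19.8 -0.004 -0.000 -0.000; -0.1 1.6 39.7 -0.004 -0.000 -0.001; -0.2 2.4 59.5 -0.004 -0.000 -0.001
```

Call:
step_arm(targets="0 1 12 -0.004 0 0; 0 2 28 -0.004 0 0; 0 2.4 44 -0.004 0 0; 0 2.4 55 -0.004 0 0; 0 2.4 60 -0.004 0 0; 0 2.4 60 -0.004 0 0; 0 2.4 60 -0.004 0 0")

```text
time_s: 39.05
ee_pos: [0.5503, -0.2057, 0.2247]
orientation: [1.953, 2.46, -0.0]
ft_force: [-0.2, -0.1, -1.1]
finger_gap: 0.0545
```

Run:
```python
from mv import *
from fit import *
rows([(550.2,-205.7,208,103.2,20)])
s=snap("side","15"); z=bot.get_state()["ee_pos"][2]-.1859; p=bot.get_state()["ee_pos"]
overlay(s,"z15.png",[place(TRAY,(p[0],p[1],.23,z)),place(TRAY,(.5497,-.205,.23,0))],(292,280,352,355),10)
```

```text
t 39.05 tcp [ 550.3423 -205.7021  224.73  ] phi 103.1 tilt [ 0.     -0.0001] F [-0.2373 -0.0556 -1.0734] gap 54.5 q [ 0.1843  0.6804  0.1314  1.8211 -0.1367  0.6488  2.1953]
1 rows
0.0 -0.1 16.7 -0.000 0.000 -0.002
```

View pics/z15.png

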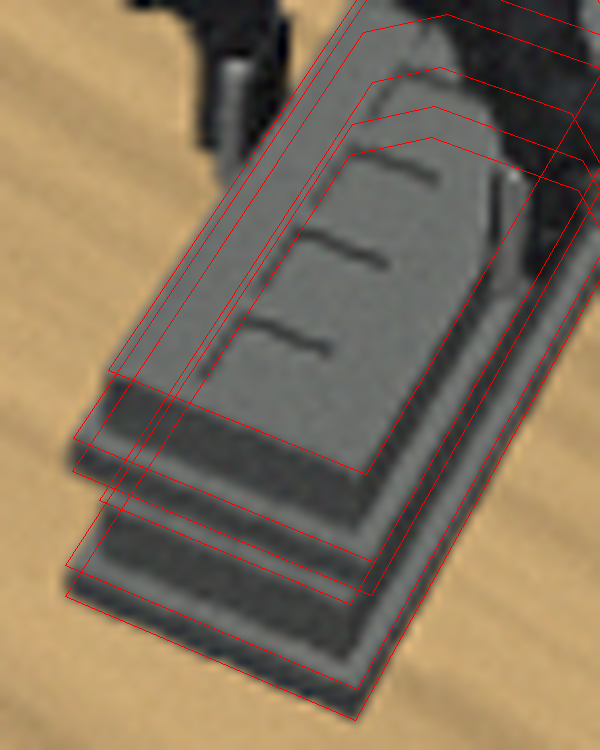

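Call:
step_arm(targets="0 0 4 0 0 0; 0 0 7 0 0 0; 0 0 9 0 0 0; 0 0 10 0 0 0; 0 0 11 0 0 0; 0 0 11 0 0 0")

```text
time_s: 39.7
ee_pos: [0.5504, -0.2057, 0.2139]
orientation: [1.953, 2.46, 0.0]
ft_force: [0.7, 0.6, -0.8]
finger_gap: 0.0547
```

Call:
step_arm(targets="0 0 1 0 0 0; 0 0 2 0 0 0; 0 0 3 0 0 0; 0 0 3 0 0 0")

```text
time_s: 40.1
ee_pos: [0.5503, -0.2057, 0.2108]
orientation: [1.953, 2.46, 0.0]
ft_force: [0.1, 0.2, -1.5]
finger_gap: 0.0549
```

Run:
```python
from mv import *
show()
```

```text
t 40.10 tcp [ 550.3317 -205.7118  210.7532] phi 103.1 tilt [ 0.0002 -0.0001] F [ 0.1326  0.1999 -1.5463] gap 54.9 q [ 0.1878  0.7033  0.1267  1.823  -0.1403  0.6238  2.1982]
```

Call:
step_arm(targets="0 0 1 0 0 0; 0 0 2 0 0 0; 0 0 2.5 0 0 0; 0 0 2.5 0 0 0")

```text
time_s: 40.5
ee_pos: [0.5503, -0.2057, 0.2082]
orientation: [1.953, 2.46, 0.0]
ft_force: [0.0, -0.0, -0.8]
finger_gap: 0.055
```

Call:
step_arm(targets="0 0 0.7 0 0 0; 0 0 1.2 0 0 0; 0 0 1.2 0 0 0")

```text
time_s: 40.8
ee_pos: [0.5504, -0.2057, 0.2079]
orientation: [-1.954, -2.46, -0.0]
ft_force: [-3.2, 1.3, 8.3]
finger_gap: 0.0547
```

Call:
step_arm(targets="0 0 -0.5 0 0 0; 0 0 -0.5 0 0 0; 0 0 -0.5 0 0 0; 0 0 -0.5 0 0 0; 0 0 -0.5 0 0 0", jaw=0)

```text
time_s: 41.3
ee_pos: [0.5504, -0.2058, 0.2083]
orientation: [-1.954, -2.46, -0.0]
ft_force: [0.0, -0.1, 0.8]
finger_gap: 0.0852
```

Call:
step_arm(targets="0 0 -10 0 0 0; 0 0 -30 0 0 0; 0 0 -60 0 0 0; 0 0 -100 0 0 0; 20 0 -145 0 0 0; 50 0 -190 0 0 0; 90 0 -210 0 0 0; 130 0 -210 0 0 0")

```text
time_s: 42.1
ee_pos: [0.5215, -0.0783, 0.4229]
orientation: [1.951, 2.454, 0.008]
ft_force: [-0.1, 0.6, 0.1]
finger_gap: 0.0856
```

```bash
python3 - <<'E'
from mv import *
from fit import *
STACK=np.vstack([TRAY,TRAY+[0,0,.022]])
s=snap("side","16"); t=snap("top","16")
for n,q in(("s",s),("t",t)):
  a=fit(q,STACK,(.5497,-.205,.23)); print(n,"stack",a[0],a[1]); overlay(q,n+"ov16.png",[place(STACK,(*a[0],0))],a[3],7)
  c=fit(q,COVER,(.45,-.073,.064)); print(n,"cov",c[0],c[1]);
E
cd pics; python3 -c "
import cv2,numpy as np
L=[cv2.imread(f) for f in('sov16.png','tov16.png')]
L=[cv2.resize(a,None,fx=500/max(a.shape),fy=500/max(a.shape)) for a in L]
L=[cv2.copyMakeBorder(a,0,500-a.shape[0],0,400-a.shape[1],0) for a in L]
cv2.imwrite('m16.png',np.hstack(L))"
```

```text
s stack [ 0.55   -0.205   0.2345] 4.344400381858646
s cov [ 0.4504 -0.073   0.0653] 22.057034951812202
t stack [ 0.5235 -0.1687 -0.0289] 220.40940894209768
t cov [ 0.4466 -0.1014  0.037 ] 203.7612631857168Traceback (most recent call last):
  File "<string>", line 5, in <module>
    L=[cv2.copyMakeBorder(a,0,500-a.shape[0],0,400-a.shape[1],0) for a in L]
       ~~~~~~~~~~~~~~~~~~^^^^^^^^^^^^^^^^^^^^^^^^^^^^^^^^^^^^^^^
cv2.error: OpenCV(4.12.0) /io/opencv/modules/core/src/copy.cpp:1160: error: (-215:Assertion failed) top >= 0 && bottom >= 0 && left >= 0 && right >= 0 && _src.dims() <= 2 in function 'copyMakeBorder'
```

View pics/side16.png

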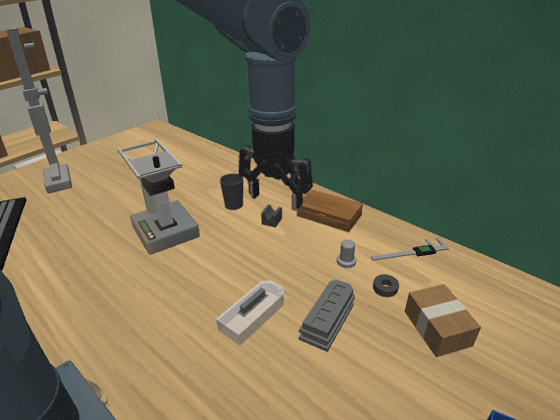

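View pics/sov16.png

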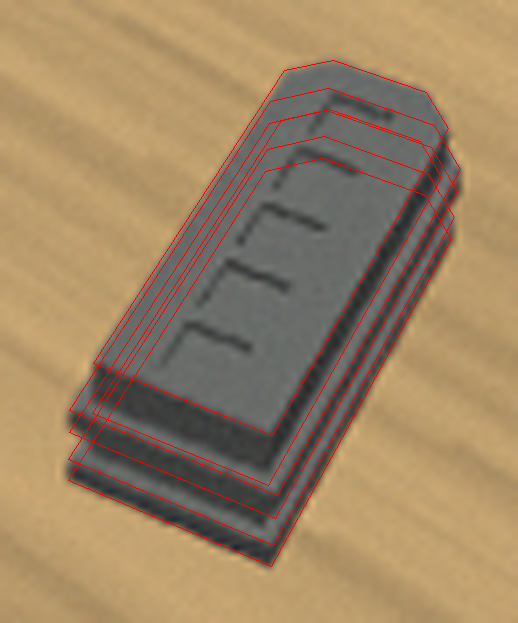

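Run:
```python
from mv import *
rows([(450,-73.5,330,93.7,45),(450,-73.5,262,93.7,30)])
```

```text
t 42.20 tcp [520.3317 -73.422  419.8225] phi 103.6 tilt [0.0016 0.0035] F [ 0.305  -0.1281  0.4597] gap 85.7 q [-0.0614  0.3059  0.1432  1.8591 -0.0561  0.9789  1.914 ]
6 rows
5.4 -22.9 29.9 0.002 -0.003 0.057; 10.8 -45.7 59.8 0.002 -0.003 0.115; 16.2 -68.6 89.7 0.002 -0.003 0.172; 16.1 -68.7 112.4 0.002 -0.003 0.172; 16.0 -68.7 135.0 0.002 -0.003 0.172; 15.9 -68.8 157.7 0.002 -0.003 0.172
```

Call:
step_arm(targets="5 -23 25 0.002 -0.003 0.057; 11 -46 58 0.002 -0.003 0.115; 16 -69 92 0.002 -0.003 0.172; 16 -69 125 0.002 -0.003 0.172; 16 -69 152 0.002 -0.003 0.172; 16 -69 158 0.002 -0.003 0.172; 16 -69 158 0.002 -0.003 0.172", jaw=0.45)

```text
time_s: 42.9
ee_pos: [0.4497, -0.0739, 0.2615]
orientation: [-2.148, -2.291, 0.001]
ft_force: [-0.7, -0.0, -0.6]
finger_gap: 0.047
```

Run:
```python
from mv import *
from fit import *
s=snap("side","17"); crop(s,"s17.png",190,180,310,350,4)
rows([(450,-73.5,216,93.7,20)])
```

```text
t 42.95 tcp [450.204  -73.8626 262.3834] phi 93.7 tilt [ 0.0005 -0.    ] F [ 0.7474 -0.2155  0.4771] gap 47.0 q [-0.0494  0.4502  0.1371  2.144  -0.1134  0.5534  1.806 ]
3 rows
0.1 -0.1 15.5 0.001 0.000 -0.000; 0.3 -0.1 30.9 0.001 0.000 -0.000; 0.4 -0.2 46.4 0.001 0.000 -0.000
```

View pics/s17.png

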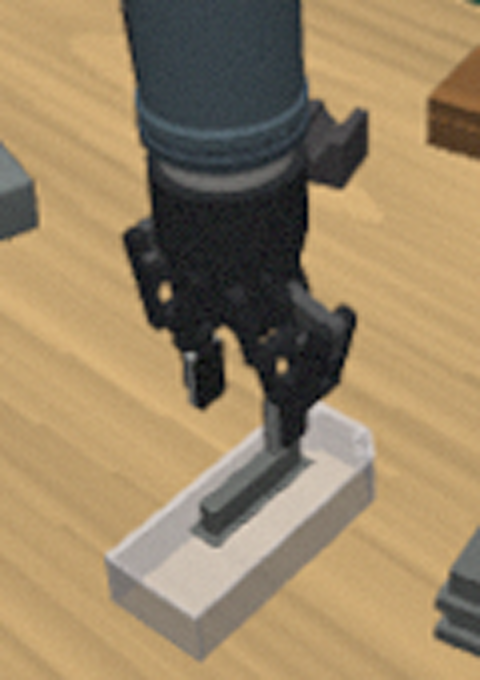

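Call:
step_arm(targets="0.3 0 12 0 0 0; 0.3 0 26 0 0 0; 0.3 0 38 0 0 0; 0.3 0 46 0 0 0; 0.3 0 46 0 0 0")

```text
time_s: 43.45
ee_pos: [0.4499, -0.0736, 0.2156]
orientation: [-2.148, -2.291, 0.001]
ft_force: [-0.1, 0.6, -0.5]
finger_gap: 0.0466
```

Call:
step_arm(targets="0 0 0 0 0 0; 0 0 0 0 0 0; 0 0 0 0 0 0; 0 0 0 0 0 0; 0 0 0 0 0 0", jaw=1, grip_force=50)

```text
time_s: 43.95
ee_pos: [0.4502, -0.0736, 0.2161]
orientation: [-2.149, -2.292, -0.0]
ft_force: [-0.8, 0.1, 6.7]
finger_gap: 0.0103
```

Run:
```python
from mv import *
show()
```

```text
t 43.95 tcp [450.188  -73.608  216.0656] phi 93.7 tilt [-0.  0.] F [-0.7961  0.138   6.7128] gap 10.3 q [-0.0286  0.5464  0.1121  2.1557 -0.1353  0.4459  1.8247]
```

Call:
step_arm(targets="0 0 -4 0 0 0; 0 0 -14 0 0 0; 0 0 -32 0 0 0; 0 0 -56 0 0 0; 0 0 -80 0 0 0; 0 0 -96 0 0 0; 0 0 -100 0 0 0; 0 0 -100 0 0 0")

```text
time_s: 44.75
ee_pos: [0.4502, -0.0736, 0.3166]
orientation: [2.148, 2.291, 0.001]
ft_force: [-0.3, 1.0, -1.1]
finger_gap: 0.0104
```

Run:
```python
from mv import *
rows([(550,-205.3,318,103.2,30)])
```

```text
t 44.75 tcp [450.192  -73.5767 316.6197] phi 93.7 tilt [0.0012 0.0001] F [-0.3165  0.9557 -1.1266] gap 10.4 q [-0.0735  0.346   0.1626  2.1164 -0.0873  0.684   1.7825]
6 rows
-23.0 15.2 -0.2 0.001 0.000 -0.028; -46.0 30.4 -0.4 0.001 0.000 -0.055; -68.9 45.6 -0.6 0.001 0.000 -0.083; -91.9 60.8 -0.8 0.001 0.000 -0.111; -114.9 75.9 -1.1 0.001 0.000 -0.138; -137.9 91.1 -1.3 0.001 0.000 -0.166
```

Call:
step_arm(targets="-14 9 0 0 0 -0.017; -36 24 0 0 0 -0.045; -62 41 -0.5 0 0 -0.075; -88 58 -1 0 0 -0.105; -112 74 -1 0 0 -0.135; -130 86 -1 0 0 -0.157; -138 91 -1 0 0 -0.166; -138 91 -1 0 0 -0.166; -138 91 -1 0 0 -0.166")

```text
time_s: 45.65
ee_pos: [0.5492, -0.2044, 0.3169]
orientation: [-1.95, -2.461, -0.001]
ft_force: [-0.7, 1.5, -1.9]
finger_gap: 0.0104
```

Run:
```python
from mv import *
from fit import *
s=snap("side","18"); show(); p=bot.get_state()["ee_pos"]; z=p[2]-.2161
a=fit(s,COVER[:12],(p[0],p[1],.23),z=z); print(a[0],a[1])
STACK=np.vstack([TRAY,TRAY+[0,0,.022]])
overlay(s,"z18.png",[place(COVER,(p[0],p[1],.23,z)),place(STACK,(.55,-.205,.231,0))],(280,225,385,355),6)
```

```text
t 45.70 tcp [ 549.2611 -204.1259  317.1461] phi 103.2 tilt [-0.0003  0.0013] F [ 0.1799  1.2611 -0.6032] gap 10.5 q [ 0.1731  0.5376  0.1427  1.7899 -0.1012  0.8219  2.1669]
[ 0.5484 -0.2042  0.265 ] 377.2003241470962
```

View pics/z18.png

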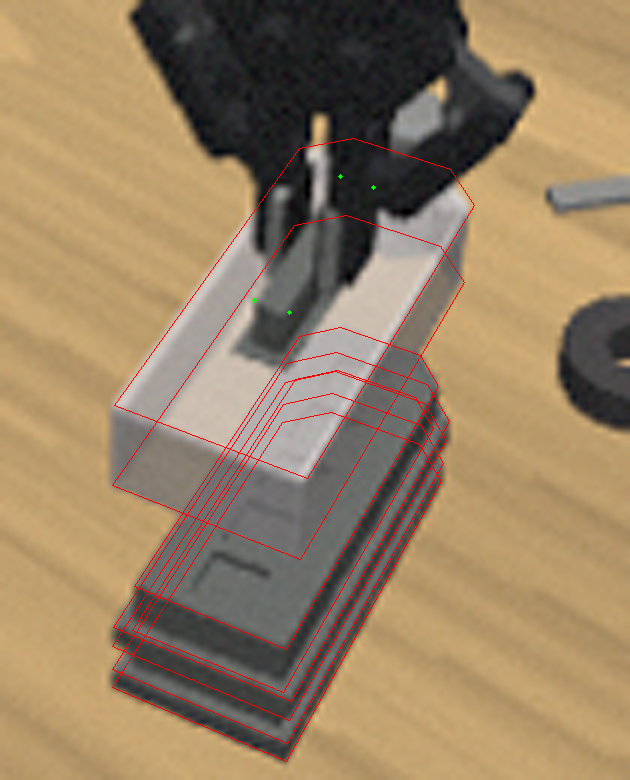

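Run:
```python
from mv import *
rows([(550,-205,270,103.2,20)])
```

```text
t 45.70 tcp [ 549.2611 -204.1259  317.1461] phi 103.2 tilt [-0.0003  0.0013] F [ 0.1799  1.2611 -0.6032] gap 10.5 q [ 0.1731  0.5376  0.1427  1.7899 -0.1012  0.8219  2.1669]
3 rows
-0.4 0.2 15.7 -0.000 -0.001 0.000; -0.7 0.3 31.4 -0.000 -0.001 0.001; -1.1 0.5 47.1 -0.000 -0.001 0.001
```

Call:
step_arm(targets="0 0 10 0 -0.001 0; -0.7 0.3 22 0 -0.001 0; -1 0.5 34 0 -0.001 0; -1 0.5 42 0 -0.001 0; -1 0.5 46 0 -0.001 0; -1 0.5 46 0 -0.001 0; -1 0.5 46 0 -0.001 0")

```text
time_s: 46.4
ee_pos: [0.5501, -0.205, 0.2713]
orientation: [1.951, 2.463, 0.0]
ft_force: [0.3, -0.2, -1.6]
finger_gap: 0.0103
```

Run:
```python
from mv import *
from fit import *
s=snap("side","19"); p=bot.get_state()["ee_pos"]; z=p[2]-.2161
STACK=np.vstack([TRAY,TRAY+[0,0,.022]])
overlay(s,"z19.png",[place(COVER,(p[0],p[1],.23,z)),place(STACK,(.55,-.205,.231,0))],(285,235,385,355),6)
rows([(550,-205,248,103.2,3)])
```

```text
t 46.45 tcp [ 550.1838 -205.0822  271.535 ] phi 103.2 tilt [0.0007 0.0001] F [ 0.5985  0.0789 -1.3115] gap 10.4 q [ 0.1827  0.6054  0.1318  1.8092 -0.1123  0.7336  2.1766]
8 rows
0.0 -0.0 2.9 0.001 0.000 0.000; 0.0 -0.0 5.9 0.001 0.000 0.000; 0.0 -0.1 8.8 0.001 0.000 0.000; 0.1 -0.1 11.8 0.001 0.000 0.000; 0.1 -0.1 14.7 0.001 0.000 0.000; 0.1 -0.1 17.7 0.001 0.000 0.000; 0.1 -0.2 20.6 0.001 0.000 0.001; 0.1 -0.2 23.5 0.001 0.000 0.001
```

View pics/z19.png

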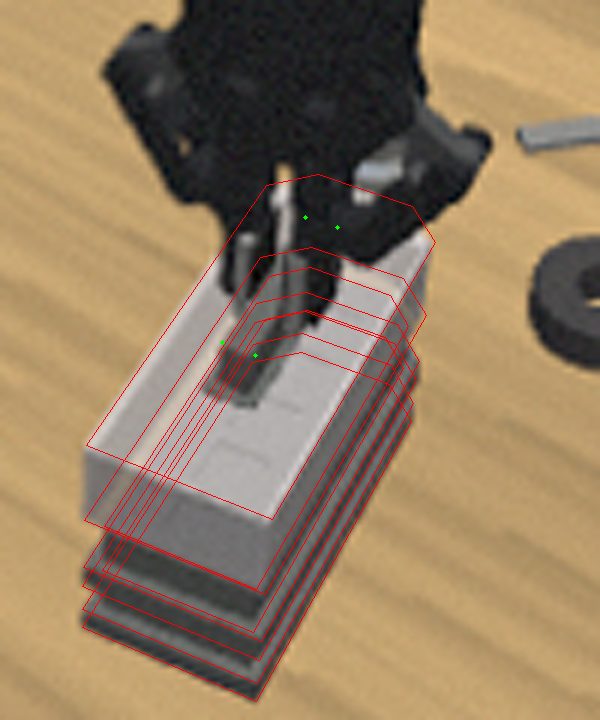

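Aligned within about half a pixel. Lowering gently.

Call:
step_arm(targets="0 0 2 0 0 0; 0 0 4 0 0 0; 0 0 6 0 0 0; 0 0 8 0 0 0; 0 0 10 0 0 0; 0 0 10 0 0 0")

```text
time_s: 47.05
ee_pos: [0.5501, -0.205, 0.2612]
orientation: [-1.95, -2.463, -0.0]
ft_force: [-0.0, 0.5, -2.0]
finger_gap: 0.0106
```

Call:
step_arm(targets="0 0 2 0 0 0; 0 0 4 0 0 0; 0 0 6 0 0 0; 0 0 8 0 0 0; 0 0 10 0 0 0; 0 0 11 0 0 0; 0 0 11 0 0 0")

```text
time_s: 47.75
ee_pos: [0.55, -0.205, 0.25]
orientation: [-1.95, -2.462, -0.0]
ft_force: [0.8, 0.3, -2.8]
finger_gap: 0.0106
```

Call:
step_arm(targets="0 0 1 0 0 0; 0 0 2 0 0 0; 0 0 2.5 0 0 0; 0 0 2.5 0 0 0")

```text
time_s: 48.15
ee_pos: [0.55, -0.205, 0.2481]
orientation: [-1.95, -2.462, -0.001]
ft_force: [-3.1, 2.0, 5.2]
finger_gap: 0.0105
```

Run:
```python
from mv import *
show()
```

```text
t 48.15 tcp [ 550.0404 -204.9528  248.1295] phi 103.2 tilt [-0.0001  0.0005] F [-3.1068  2.0101  5.193 ] gap 10.5 q [ 0.1878  0.6415  0.1251  1.8168 -0.1182  0.6908  2.1813]
```

Contact at z = 0.248 as expected for a seated cover. Release and retreat.

Call:
step_arm(targets="0 0 -0.5 0 0 0; 0 0 -0.5 0 0 0; 0 0 -0.5 0 0 0; 0 0 -0.5 0 0 0", jaw=0.45)

```text
time_s: 48.55
ee_pos: [0.55, -0.205, 0.2486]
orientation: [-1.95, -2.462, -0.0]
ft_force: [0.5, 0.1, -0.2]
finger_gap: 0.0471
```

Call:
step_arm(targets="0 0 -10 0 0 0; 0 0 -30 0 0 0; 0 0 -65 0 0 0; 10 0 -105 0 0 0; 30 0 -140 0 0 0; 70 0 -170 0 0 0; 110 0 -180 0 0 0; 155 0 -180 0 0 0; 200 0 -180 0 0 0; 240 0 -180 0 0 0")

```text
time_s: 49.55
ee_pos: [0.4942, 0.0306, 0.4297]
orientation: [1.95, 2.463, 0.002]
ft_force: [-0.3, 0.7, -0.6]
finger_gap: 0.047
```

Run:
```python
from mv import *
rows([(400,180,430,80,45)])
```

```text
t 49.55 tcp [494.2361  30.5792 429.6837] phi 103.3 tilt [0.0011 0.001 ] F [-0.3452  0.726  -0.561 ] gap 47.0 q [-0.2092  0.2411  0.0666  1.9167 -0.0201  0.9832  1.6691]
4 rows
41.8 -14.4 -0.1 0.001 -0.001 0.102; 83.5 -28.7 -0.1 0.001 -0.001 0.203; 125.3 -43.1 -0.2 0.001 -0.001 0.305; 167.1 -57.4 -0.3 0.001 -0.001 0.406
```

Call:
step_arm(targets="30 -10 0 0 0 0.08; 70 -24 0 0 0 0.17; 110 -38 0 0 0 0.27; 150 -52 0 0 0 0.37; 167 -57 0 0 0 0.406; 167 -57 0 0 0 0.406")

```text
time_s: 50.15
ee_pos: [0.3989, 0.1824, 0.4305]
orientation: [-2.401, -2.025, -0.004]
ft_force: [1.2, -1.6, -0.0]
finger_gap: 0.047
```

Run:
```python
from mv import *
from fit import *
s=snap("side","20"); t=snap("top","20"); show()
A=np.vstack([TRAY,TRAY+[0,0,.022],COVER+[0,0,.032]])
for n,q in(("s",s),("t",t)):
  a=fit(q,A,(.55,-.205,.23)); print(n,a[0],a[1]); overlay(q,n+"ov20.png",[place(A,(*a[0],0))],a[3],6)
crop(s,"s20.png",100,130,240,260,5)
P=cloud(t); uv=proj(t,[[.5497,-.205,.088]])[0].astype(int); print("rib z",np.median(P[uv[1]-3:uv[1]+4,uv[0],2]))
# knob
for n,q in(("s",s),("t",t)):
    Q=cloud(q).reshape(-1,3); m=(np.abs(Q[:,0]-.49)<.05)&(np.abs(Q[:,1]-.32)<.08)&(Q[:,2]>.252)&(Q[:,2]<.27); print(n,"knob",m.sum(),np.median(Q[m],0) if m.sum() else None)
```

```text
t 50.25 tcp [400.5787 179.6416 430.2541] phi 80.1 tilt [0.0021 0.0009] F [-0.7586 -0.636  -0.328 ] gap 46.8 q [-0.5104  0.1412 -0.0152  2.0394  0.0029  0.9587  0.8705]
s [ 0.5495 -0.2046  0.2362] 20.778629270594216
t [ 0.5496 -0.2049  0.2308] 6.112068340263261
rib z 0.08571200941027612
s knob 3 [0.491  0.2811 0.259 ]
t knob 42 [0.4845 0.2835 0.261 ]
```

View pics/sov20.png

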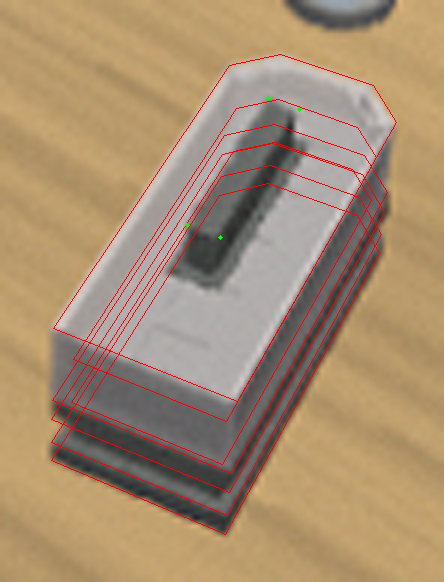

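View pics/s20.png

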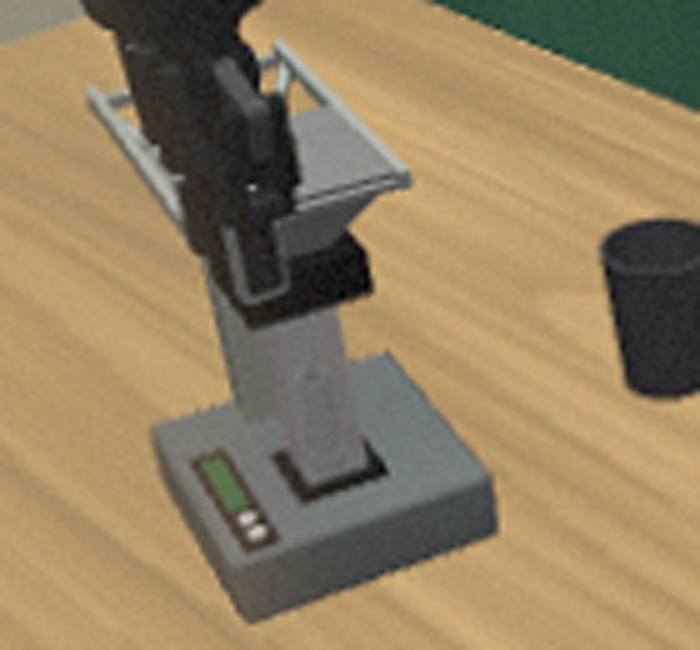

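View pics/top20.png

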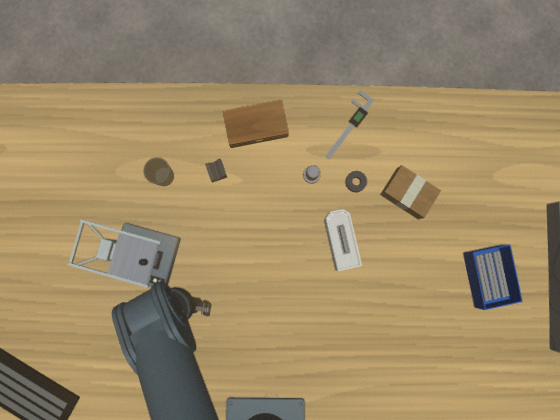

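View pics/side20.png

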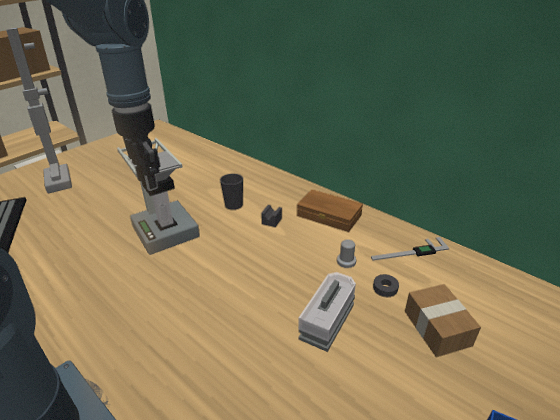

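```bash
python3 -c "
from workcell import bot
print(bot.hand_in())"
```

```text
the job is handed in; nothing more can be done
None
```

The job is done and was handed in at about 50 s, with the arm clear of everything. Four nuts were present (pocket 3 was empty from the start). I moved the cover onto clear bench, opened the shutter to its stop, dropped all four nuts one by one into the tube, and pushed the shutter shut again. The emptied tray then went onto the empty one and the cover on top. The full tray had been knocked about 28 mm aside, so I found it again before gripping it. No nut was dropped.

Last checks:
- **Stack:** the camera outlines fitted the full stack within about 1 mm. The two cameras differ by 0.3 mm in position and about 0.3° in yaw. Both parts made contact at the heights expected when seated. The rib's depth reading was 86 mm against 88 mm expected, within noise.
- **Shutter:** I first relaxed my grip while backing off, which could have pulled it slightly open, so I pushed it shut again with one finger until it resisted at about 8–10 N. Knob travel came to about 94 mm. In the last side picture the gripper hid the knob, so its final position rests on the force, the travel and the top camera.
- **Nuts and bench:** the side camera shows a column of nuts in the tube, though it is too blurry to count them singly. I saw none in the pockets or on the bench, and the other things look unmoved by eye.

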